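Pack the mould fittings and send the carton into the bay

TASK

Pack the brass hex posts in the pocket tray, however many there are, into the open plywood carton waiting on the rollers, and then set the cover squarely on the carton, fully down. Draw the sliding stop bolt out of the way, push the covered carton along the rollers fully home against the end stop of the bay, never lifting it off the rollers, and push the bolt back in fully behind it. Leave the other things on the table where they are.

Things in the scene. Friction and masses are not known exactly. Their poses are not given: they have to be found in the camera images.
- track: roller track fixed to the table, 142 wide, 585 long. Origin on the table under its centre; +y along the track to the bay. 16 free rollers (29 thick, 35 apart), tops 60 above the table, between side rails 122 apart inside, tops at 82. Wooden end stop 105 high, face at y = +270; at the -y end a lip only 68 high. The bay lies between the bolt (y = +91) and the end stop
- bay_seat (a point): the point at roller-top height in the track's centre line where the carton's origin lies when the carton is fully home against the end stop (190 along the track's y from its origin); axes as the track's
- bolt (a joint): travel of the sliding stop bolt: 0 fully in (tip 42 over the rollers from the -x rail, blocking the carton), 0.05 drawn out along the track's -x (clear of the carton). Takes about 2 N and stays where left. Bar 14 x 14, 88 to 102 above the table, on the track's y = +91; a carton fully home leaves 12 between itself and the bar
- bolt_knob (a point): centre of the top of the bolt's upright black knob, 18 diameter, which rises 38 above the bar; this point is 140 above the table, and moves with the bolt (at the track's x = -105 when in, -155 when drawn)
- carton: open-topped plywood carton, 115 (x) x 160 (y) x 70 high, walls and floor 6 thick, about 0.4 kg; origin at the centre of its underside; its y axis lies along the track. It rolls easily, stopping within a few mm of a slow push
- cover: plywood cover: a board 115 x 160 x 6 on top of a plug 97 x 142 x 8 that drops inside the carton's walls with 3 play each side, 0.15 kg. Origin at the centre of the plug's underside, z up, y along the length; a dark round knob, 22 thick, stands on its middle from 14 to 42 above the origin. When seated its origin is 62 above the carton's; either way round will do
- tray: wooden pocket tray fixed to the table, 55 (x) x 230 (y) x 18 high, origin at the centre of its underside; five square pockets, 24 wide and 12 deep, in one row along its y at -88, -44, 0, 44, 88
- squeeze_bottle: white bottle with a red cap, 56 x 110 high; loose, not part of the job: leave it; origin at the centre of its underside
- jar: glass jar with a steel lid, 60 x 70 high; loose, not part of the job: leave it; origin at the centre of its underside
- bowl: white bowl, 110 x 50 high; loose, not part of the job: leave it; origin at the centre of its underside
- brush: brush lying flat; loose, not part of the job: leave it; origin at the centre of its underside
- wood_block: dark wooden block, 70 x 50 x 40; loose, not part of the job: leave it; origin at the centre of its underside
- cup: grey cup, 72 x 80 high; loose, not part of the job: leave it; origin at the centre of its underside
- post0: solid hexagonal brass post, 18 across the flats, 28 long, 70 g, standing in a pocket with its upper 16 showing; origin at the centre of its underside, z along its length, x square to one pair of flats; given only if present (three to five of the five are)
- post1: solid hexagonal brass post, 18 across the flats, 28 long, 70 g, standing in a pocket with its upper 16 showing; origin at the centre of its underside, z along its length, x square to one pair of flats; given only if present (three to five of the five are)
- post2: solid hexagonal brass post, 18 across the flats, 28 long, 70 g, standing in a pocket with its upper 16 showing; origin at the centre of its underside, z along its length, x square to one pair of flats; given only if present (three to five of the five are)
- post3: solid hexagonal brass post, 18 across the flats, 28 long, 70 g, standing in a pocket with its upper 16 showing; origin at the centre of its underside, z along its length, x square to one pair of flats; given only if present (three to five of the five are)
- post4: solid hexagonal brass post, 18 across the flats, 28 long, 70 g, standing in a pocket with its upper 16 showing; origin at the centre of its underside, z along its length, x square to one pair of flats; given only if present (three to five of the five are)

How it is judged (in metres and radians):
On the way, in this order (a step that is already met when the one before it is completed fails the run):
1. all the posts are inside the carton (x of post0 in the frame of carton between -0.054 and 0.054 m and y of post0 in the frame of carton between -0.077 and 0.077 m and z of post0 in the frame of carton between 0 and 0.06 m and x of post1 in the frame of carton between -0.054 and 0.054 m and y of post1 in the frame of carton between -0.077 and 0.077 m and z of post1 in the frame of carton between 0 and 0.06 m and x of post2 in the frame of carton between -0.054 and 0.054 m and y of post2 in the frame of carton between -0.077 and 0.077 m and z of post2 in the frame of carton between 0 and 0.06 m and x of post3 in the frame of carton between -0.054 and 0.054 m and y of post3 in the frame of carton between -0.077 and 0.077 m and z of post3 in the frame of carton between 0 and 0.06 m and x of post4 in the frame of carton between -0.054 and 0.054 m and y of post4 in the frame of carton between -0.077 and 0.077 m and z of post4 in the frame of carton between 0 and 0.06 m), for 0.2 s.
2. the cover is seated on the loaded carton, before the carton goes into the bay (all of step 1 and x of cover in the frame of carton between -0.006 and 0.006 m and y of cover in the frame of carton between -0.006 and 0.006 m and z of cover in the frame of carton between 0.056 and 0.066 m and angle between the z axis of cover and the z axis of carton, either way round below 0.06 rad and y of carton in the frame of bay_seat below -0.1 m), for 0.2 s.
3. the covered carton is home in the bay (x of cover in the frame of carton between -0.006 and 0.006 m and y of cover in the frame of carton between -0.006 and 0.006 m and z of cover in the frame of carton between 0.056 and 0.066 m and angle between the z axis of cover and the z axis of carton, either way round below 0.06 rad and y of carton in the frame of bay_seat between -0.008 and 0.006 m and z of carton in the frame of bay_seat between -0.008 and 0.008 m), for 0.2 s.
At the end, for the whole second after the job is handed in: every post is inside the carton; the cover is seated on it (centred within 6 mm, down within 4 mm, level with it); the carton stands on the rollers within 8 mm of fully home; the bolt is pushed in to within 8 mm; all at rest (all of step 1 and all of step 3 and value of joint bolt below 0.008 m and linear speed of each of carton, cover below 0.02 m/s); the robot touches nothing.
It fails at once if the carton is lifted off the rollers (by more than 30 mm) (z of carton in the frame of bay_seat above 0.03 m).
It fails at once if another thing on the table is shifted by more than 40 mm (distance of any of squeeze_bottle, jar, bowl, brush, wood_block, cup from where it was at the start of the episode above 0.04 m).
Of post0, post1, post2, post3, post4 only 3 to 5 are there at a start; the rules pass over those that are not, and their reading is None.
At some moment in a run one of carton may be knocked a few centimetres aside while the robot is not near it.
Once in a run the grip may slacken for a moment while it holds something.
It also fails if it takes over 210 s, if anything falls off the work surface, if the arm or the gripper's body presses on something with over 40 N, if the wrist force passes 120 N, or if a joint passes its speed limit or range.

ROBOT

A 6-joint arm with a two-finger parallel gripper is mounted at the origin on the work surface. World frame = base frame: x ahead of the robot, y to its left, z up, the work surface at z = 0. Lengths are in mm, angles in rad, forces in N, time in s.
With the tool pointing down it reaches from about 400 to 925 mm from the base axis. Payload 12.5 kg.
Tool frame: the origin (TCP) lies where the fingers leave the gripper's body, on its centre line; the fingertips stand 78 mm ahead of it and the grasp point (between the pads) lies 59 mm ahead of it (env.nose_length is the distance from the TCP to the fingertips, in mm); z points along the fingers, y is the line along which they close (so a half turn about z gives the same grasp; the last joint's range is limited). The gripper opens to 95 mm and grips with 3 to 60 N. Pads are 20 mm wide; open, the fingers measure 119 mm over their backs; the gripper's body (75 mm by 180 mm) begins 59 mm behind the grasp point.
Start: joints at [-0.106, 0.491, 1.559, -0, 1.092, -0.106], TCP at [625.01, 0.022, 292.261] pointing down, gripper open.
Joint ranges: [-3.1, 3.1], [-0.84, 2.19], [0.05, 2.79], [-1.13, 4.28], [0.06, 2.93], [-2.69, 2.69]. Speed limits (rad/s): [2.22, 2.22, 2.79, 3.14, 3.14, 3.14].

INTERFACE

Orientations are given as [roll, pitch, yaw] about the fixed x, y, z axes, in that order (R = Rz(yaw) Ry(pitch) Rx(roll)).
In Python, from cell import env gives the robot as it stands. The module is installed in compiled form; this text tells all that it offers.
- The arm moves only by the tool send_rows, never from a script. Its argument "series" is text: rows parted by semicolons, each of 6 numbers parted by spaces: the shift along the tool's x, y, z as a fraction of full scale, then the turn, a rotation vector about the tool's x, y, z as a fraction of full scale. A call has 1 to 5 rows; each row shifts and turns the commanded pose from where the row before left it, along the tool's axes as they then stand; what a row does not reach is not made up. Full scale, the value 1, is 60 mm for a shift and 10 degrees for a turn. A row lasts 1/8 s, in which the tool goes at most 62.5 mm and 10.7 degrees, less where a joint would pass 70% of its speed; a pose out of reach is approached as far as the arm can. A call with a number of a shift or a turn outside -1 to 1 is refused whole. A call with a gripper value outside its range is refused whole. "fingers" is the opening, from 0 (shut) to 1 (fully open), set as the call begins (left out, the last holds). The fingers move at their own pace and stop on an object; the grip force is fixed at half the most. Time passes only in rows, so rows that do not move let the fingers close. It gives the time, the measured TCP pose, the force, the opening and the grip force at its end, in the units of the state.
- env.state(): the state, without advancing time (a new reading comes with each control period).
- env.read_camera(name): name is "scene" or "side" or "wrist"; returns a dict with "color" (384x512x3 uint8, red, green, blue), "z_map" (384x512 float32, mm along the optical axis (not along the pixel's ray), 0 where there is no reading), "fovy" (degrees; the focal length in pixels is half the picture's height over the tangent of half this angle, whatever the lens; pixels are square), "cx", "cy" (the principal point, pixels), "R" (3x3) and "t" (3): a world point X has camera coordinates R X + t. Camera axes: x right, y down, z forward; pixel columns grow to the right and rows downward; lengths in mm; the calibration is good to about 2 mm. The wrist camera is an equidistant fisheye: a pixel r from the principal point sees the ray r / f radians off the axis. A picture is of the moment at which its call begins.
- env.job_done(): hands the job in; it is judged then, once.
The state is a dict: "t": time; "joints": joint angles; "qvel": joint speeds; "tau": joint torques, N m; "eef_pos": TCP position; "tcp_rot": TCP orientation; "ft_force": force on the tool from outside, world axes, zero at the start; "moment": the same for the moment, N m; "opening": opening from 0.0 (shut) to 1.0 (fully open); "grip_force": force on a finger pad.
Only numpy, scipy, OpenCV 4.12 (cv2) and the standard library are available. Lean on these libraries where they do the work, as an engineer would, in place of code of your own. Each camera call takes 0.05 s, during which the arm holds its last target. There are 200 camera calls.

## Working session

There is one attempt and no reset: what is moved stays moved. The work goes in short steps, Python scripts to look and compute and a tool call to move; the robot and the scene stay as the last step left them, time stands still between calls to the robot, and variables do not carry over. Pictures are saved under pics/ and viewed, at most 17 in all, crops included, and the job is handed in when it is done.

Besides the shell and the picture viewer there is one more tool, called after "Emit:" as name(argument=value, ...) on one line, values as JSON. send_rows: Moves the arm, as the interface text tells. Shift numbers are shares of 60 mm and turn numbers shares of 10 degrees, none past 1 either way. Its arguments: {"type":"object","properties":{"series":{"type":"string"},"fingers":{"type":"number"}},"required":["series"]}

```bash
mkdir -p pics; cat > h.py <<'E'
import numpy as np, cv2
from cell import env
from scipy.spatial.transform import Rotation as Ro
def cam(n):
    c=env.read_camera(n); c['f']=192/np.tan(np.radians(c['fovy'])/2); c['n']=n
    c['R']=np.array(c['R']);c['t']=np.array(c['t']); return c
def rays(c,uv):
    uv=np.atleast_2d(uv).astype(float); x=(uv[:,0]-c['cx'])/c['f']; y=(uv[:,1]-c['cy'])/c['f']
    if c['n']=='wrist':
        r=np.hypot(x,y)+1e-12; d=np.stack([x/r*np.sin(r),y/r*np.sin(r),np.cos(r)],1)
    else: d=np.stack([x,y,np.ones_like(x)],1)
    return d
def onplane(c,uv,z):
    d=rays(c,uv)@c['R']; o=-c['R'].T@c['t']; s=(z-o[2])/d[:,2]; return o+d*s[:,None]
def cloud(c):
    v,u=np.mgrid[0:384,0:512]; d=rays(c,np.stack([u.ravel(),v.ravel()],1)); d=d/d[:,2:]
    z=c['z_map'].ravel()[:,None]; P=(d*z-c['t'])@c['R']; P[z[:,0]<=0]=np.nan; return P.reshape(384,512,3)
def save(c,name): cv2.imwrite('pics/'+name,c['color'][:,:,::-1])
E
python3 - <<'E'
from h import *
ims=[]
for n in('scene','side','wrist'):
    c=cam(n); save(c,n+'0.png'); np.savez(n+'0.npz',**c); print(n,c['fovy'],-c['R'].T@c['t'],c['R'][2])
print(env.state(),env.nose_length)
E
```

```text
scene 42.84608609325008 [1681.2875215   -27.55142191  936.49671873] [-0.7931071   0.04573439 -0.60736274]
side 55.427430316045076 [ 342.33002484 -853.13416465  714.28108029] [ 0.20718182  0.81324187 -0.54379532]
wrist 65.70646984690485 [624.50585741  72.50754766 382.95785184] [-0.0015517  -0.2571818  -0.96636179]
{'t': 0.15, 'joints': array([-1.05579596e-01,  4.91389980e-01,  1.55932108e+00,  2.52830231e-05,
        1.09168433e+00, -1.05597167e-01]), 'qvel': array([-1.50413302e-03, -3.21468664e-03, -9.44009990e-04, -1.02297561e-03,
        4.47992755e-05, -2.67674627e-04]), 'tau': array([ 3.16444048e-04, -6.12899423e+01, -2.58276522e+01,  6.91918633e-02,
        4.73701756e-02, -5.07232733e-05]), 'eef_pos': array([6.24883469e+02, 5.22079291e-02, 2.91811288e+02]), 'tcp_rot': array([-3.14079675e+00, -1.06911714e-04,  1.57080219e+00]), 'ft_force': array([0.61162691, 0.22628104, 0.93353543]), 'moment': array([0.01779181, 0.04843967, 0.02063176]), 'grip_force': 0.0, 'opening': 0.9999564991054326} 77.60000000000001
```

View pics/scene0.png

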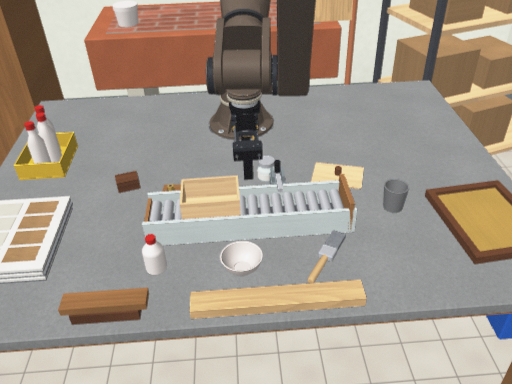

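View pics/side0.png

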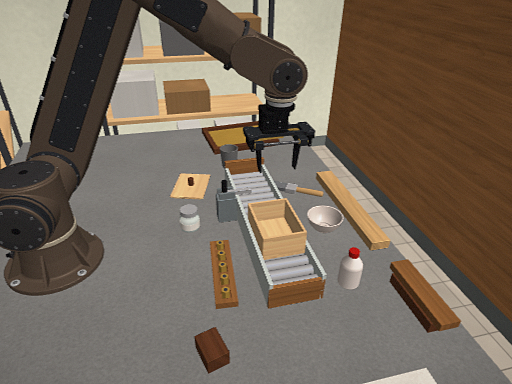

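View pics/wrist0.png

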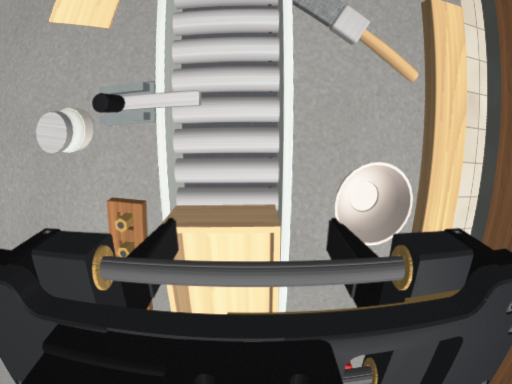

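Five posts appear in the tray (side view, (220,244) to (226,293)). The carton sits at (278,225), the cover lies on the table at (190,185), and the bolt knob is at (224,190). The wrist view shows the knob at (108,102) and the jar at (62,132). Now to measure from these views.

```bash
python3 - <<'E'
from h import *
L={n:{k:v for k,v in np.load(n+'0.npz',allow_pickle=True).items()} for n in('scene','side','wrist')}
for c in L.values():
    c['n']=str(c['n'])
    for k in('f','cx','cy'): c[k]=float(c[k])
def comps(m,P,amin=15,tag=''):
    n,lab,st,ce=cv2.connectedComponentsWithStats(m.astype(np.uint8))
    for i in range(1,n):
        if st[i,4]>=amin:
            q=P[lab==i]; print(tag,st[i,4],ce[i].round(),'med',np.nanmedian(q,0).round(1),'lo',np.nanpercentile(q,2,0).round(),'hi',np.nanpercentile(q,98,0).round())
for n in('side','wrist','scene'):
    c=L[n];P=cloud(c);h=cv2.cvtColor(c['color'],cv2.COLOR_RGB2HSV)
    z=P[...,2]; ok=(P[...,0]>350)&(P[...,0]<950)&(abs(P[...,1])<520)
    for lo,hi in((77,87),(125,137),(136,143)):
        if n!='scene' or lo<100: comps(ok&(z>lo)&(z<hi),P,25,f'{n} z{lo}-{hi}')
# brass, side
c=L['side'];img=c['color'];big=cv2.resize(img[220:320,150:340],None,fx=4,fy=4,interpolation=cv2.INTER_CUBIC)
cv2.imwrite('pics/crop1.png',big[:,:,::-1])
P=cloud(c)
for u,v in((220,244),(222,255),(224,267),(225,279),(226,293),(190,181),(184,194),(209,368//2)): print(u,v,img[v,u],P[v,u].round(1))
E
```

```text
side z77-87 127 [272. 181.] med [661.1 144.9  81.4] lo [657.  44.  77.] hi [667. 264.  84.]
side z77-87 138 [236. 172.] med [535.2 266.8  81.6] lo [525. 138.  77.] hi [634. 274.  86.]
side z77-87 812 [269. 242.] med [ 534.1 -186.    81.6] lo [ 470. -291.   77.] hi [667.  86.  86.]
side z77-87 107 [277. 217.] med [624.  -34.1  82.1] lo [ 564. -120.   77.] hi [648. -29.  87.]
side z77-87 96 [352. 262.] med [ 744.6 -268.8   82. ] lo [ 732. -278.   77.] hi [ 771. -247.   87.]
side z125-137 429 [277. 220.] med [ 596.7 -126.8  129.2] lo [ 538. -189.  125.] hi [653. -28. 132.]
wrist z77-87 1067 [158.  53.] med [528.  140.7  80.8] lo [494. 101.  78.] hi [534. 202.  85.]
wrist z77-87 2557 [287. 128.] med [660.1  61.1  80.7] lo [655. -80.  79.] hi [665. 193.  82.]
wrist z77-87 1679 [168. 161.] med [529.   30.2  81.1] lo [472. -29.  78.] hi [637.  84.  86.]
wrist z77-87 59 [180. 247.] med [541.7 -69.8  82.2] lo [541. -85.  78.] hi [542. -53.  87.]
wrist z77-87 58 [186. 298.] med [ 542.3 -140.5   82.7] lo [ 541. -163.   77.] hi [ 543. -121.   87.]
wrist z77-87 212 [282. 299.] med [ 660.5 -140.7 
[... 676 characters left out ...]
14.8  80.4] lo [ 525. -274.   77.] hi [669. 273.  86.]
scene z77-87 155 [210. 192.] med [ 542.7 -107.5   82.6] lo [ 538. -182.   77.] hi [552. -38.  87.]
scene z77-87 87 [164. 193.] med [ 532.  -245.    79.8] lo [ 524. -291.   77.] hi [ 538. -198.   83.]
scene z77-87 85 [152. 247.] med [ 763.2 -254.7   81.2] lo [ 744. -277.   77.] hi [ 772. -239.   87.]
220 244 [171 130  50] [447.7 -71.3  31.9]
222 255 [136 103  42] [ 445.5 -118.    32.8]
224 267 [139 108  45] [ 443.2 -161.8   30.6]
225 279 [140 108  46] [ 438.3 -204.3   30.8]
226 293 [145 110  46] [ 432.7 -249.5   30.7]
190 181 [69 38 22] [398.8 285.2  35. ]
184 194 [233 189 131] [371.7 239.1  12.7]
209 184 [126 124 122] [468.7 311.8  -3. ]
```

View pics/crop1.png

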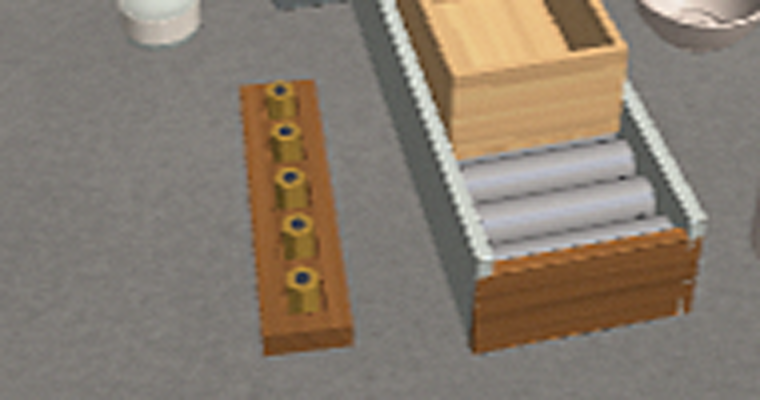

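Five posts, track along world y with its origin near (595, 0), carton near (596, -109), and cover near (399, 285). Next I move the wrist camera over the tray.

Emit:
send_rows(series="-0.8 -0.6 0 0 0 0;-0.8 -0.6 0 0 0 0;-0.8 -0.6 0 0 0 0;-0.8 -0.6 0 0 0 0;-0.8 -0.6 0 0 0 0")

```text
t: 0.78
eef_pos: [443.7, -241.2, 292.3]
tcp_rot: [3.141, 0.0, 1.571]
ft_force: [0.9, -1.3, -0.2]
opening: 1.001
grip_force: 0.0
```

Emit:
send_rows(series="-0.3 -0.1 0.5 0 0 0;0 0 0 0 0 0;0 0 0 0 0 0", fingers=0.45)

```text
t: 1.15
eef_pos: [439.5, -257.5, 262.7]
tcp_rot: [3.141, -0.0, 1.571]
ft_force: [0.1, -0.5, 0.6]
opening: 0.741
grip_force: 0.0
```

```bash
python3 - <<'E'
from h import *
c=cam('wrist'); save(c,'w1.png'); P=cloud(c); h=cv2.cvtColor(c['color'],cv2.COLOR_RGB2HSV)
print(env.state()['eef_pos'],env.state()['tcp_rot'])
m=(P[...,2]>28)&(P[...,2]<40)&(P[...,0]<480)&(P[...,0]>400)&(P[...,1]<0)
n,lab,st,ce=cv2.connectedComponentsWithStats(m.astype(np.uint8))
for i in range(1,n):
    if st[i,4]>15:
        q=P[lab==i]; print(st[i],np.median(q,0).round(1),onplane(c,ce[i],34).round(1))
        hl=cv2.convexHull(np.argwhere(lab==i)[:,::-1].astype(np.int32))
        w=onplane(c,hl[:,0,:],34)[:,:2]; best=[(np.ptp(w@[np.cos(a),np.sin(a)]).round(1)) for a in np.radians(range(0,180,10))]; print(best)
E
```

```text
[ 439.63634044 -257.33376957  262.96140531] [3.14088259e+00 3.37225023e-04 1.57176752e+00]
[251   2  16  18 224] [446.  -65.1  32.8] [[446.  -65.7  34. ]]
[np.float64(16.2), np.float64(17.7), np.float64(18.6), np.float64(19.3), np.float64(19.6), np.float64(19.7), np.float64(19.3), np.float64(20.0), np.float64(20.7), np.float64(20.9), np.float64(20.9), np.float64(20.3), np.float64(19.1), np.float64(19.5), np.float64(19.4), np.float64(19.4), np.float64(18.9), np.float64(17.8)]
[246  38  20  17 246] [ 443.2 -107.4   32.7] [[ 442.8 -107.8   34. ]]
[np.float64(20.2), np.float64(19.9), np.float64(19.0), np.float64(18.9), np.float64(19.9), np.float64(20.8), np.float64(21.2), np.float64(20.8), np.float64(19.8), np.float64(18.3), np.float64(19.8), np.float64(20.7), np.float64(21.1), np.float64(20.7), np.float64(19.8), np.float64(18.5), np.float64(18.9), np.float64(19.9)]
[242  78  19  17 237] [ 437.9 -151.9   32.8] [[ 437.8 -151.8   34. ]]
[np.float64(19.1), np.float64(19.1), np.float64(18.6), np.float64(17.7), np.float64(17.9), np.float64(18.8), np.float64(19.3), np.float64(19.2), np.float64
[... 653 characters left out ...]
 np.float64(18.4), np.float64(18.7), np.float64(18.4), np.float64(18.0), np.float64(18.5), np.float64(19.2), np.float64(19.6), np.float64(19.5), np.float64(18.8), np.float64(18.9), np.float64(18.5), np.float64(19.0), np.float64(19.4), np.float64(19.4), np.float64(18.9), np.float64(17.8), np.float64(16.8)]
[221 287   9  14  84] [ 403.9 -399.8   38.4] [[ 403.7 -402.4   34. ]]
[np.float64(9.7), np.float64(10.1), np.float64(12.2), np.float64(14.7), np.float64(16.9), np.float64(18.9), np.float64(20.2), np.float64(21.0), np.float64(21.1), np.float64(20.6), np.float64(20.6), np.float64(20.2), np.float64(19.6), np.float64(18.8), np.float64(17.3), np.float64(16.0), np.float64(14.3), np.float64(12.1)]
```

View pics/w1.png

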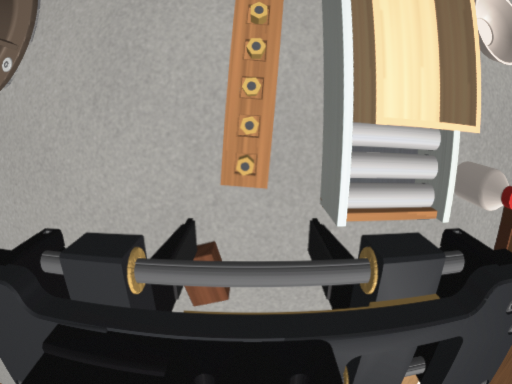

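The wrist view shows five hexagonal posts in a line from (258,10) to (246,166), with the carton to their right at x≈350-480. I'll get each hexagon's orientation from its 6-fold moment.

```bash
python3 - <<'E'
from h import *
c=cam('wrist'); P=cloud(c)
img=cv2.resize(c['color'],None,fx=4,fy=4,interpolation=cv2.INTER_CUBIC)
h=cv2.cvtColor(img,cv2.COLOR_RGB2HSV)
print(c['color'][157:175,246], P[157:175,246,2].round(0))
for X,Y in((446,-65.7),(442.8,-107.8),(437.8,-151.8),(435.6,-194.4),(430.9,-238.3)):
    d=np.hypot(P[...,0]-X,P[...,1]-Y); res=[]
    for t in(32.5,31,29):
        m=(d<14)&(P[...,2]>t); hl=cv2.convexHull(np.argwhere(m)[:,::-1].astype(np.int32))
        big=np.zeros((384*8,512*8),np.uint8); cv2.fillPoly(big,[hl*8+4],1)
        q=np.argwhere(big)[:,::-1]/8-0.5; w=onplane(c,q,34)[:,:2]; ctr=w.mean(0); v=(w-ctr)@[1,1j]
        ph=np.degrees(np.angle((v**6).sum()))/6+30
        res.append((ctr.round(1),len(q)//64,round(ph%60,1)))
    print(res)
E
```

```text
[[152 121  68]
 [200 160  90]
 [218 175  99]
 [220 178 101]
 [219 177 102]
 [171 142  96]
 [109 101  92]
 [ 89  89  91]
 [ 87  87  91]
 [ 87  88  91]
 [ 88  88  91]
 [ 85  86  89]
 [ 94  91  90]
 [137 119  93]
 [200 162  99]
 [221 179 102]
 [219 176  99]
 [187 146  85]] [33. 32. 33. 33. 34. 32. 33. 32. 32. 34. 32. 33. 32. 32. 33. 34. 32. 16.]
[(array([446.4, -64.8]), 185, np.float64(51.8)), (array([446.2, -65.2]), 202, np.float64(56.0)), (array([446.2, -65.6]), 211, np.float64(58.4))]
[(array([ 442.8, -107.5]), 222, np.float64(29.2)), (array([ 442.9, -107.6]), 228, np.float64(30.5)), (array([ 442.8, -107.7]), 234, np.float64(31.5))]
[(array([ 438. , -151.9]), 216, np.float64(34.0)), (array([ 437.8, -151.8]), 222, np.float64(34.7)), (array([ 437.9, -151.9]), 226, np.float64(34.1))]
[(array([ 435.7, -194.2]), 208, np.float64(41.9)), (array([ 435.6, -194.3]), 214, np.float64(42.4)), (array([ 435.6, -194.3]), 214, np.float64(42.4))]
[(array([ 397.7, -425.1]), 16802, np.float64(41.0)), (array([ 397.8, -424.5]), 16876, np.float64(41.1)), (array([ 397.8, -424.4]), 16881, np.float64(41.1))]
```

Emit:
send_rows(series="0 0 0 0 0 1;0 0 0 0 0 1;0 0 0 0 0 1;0 0 0 0 0 1;0 0 0 0 0 1", fingers=0.34)

```text
t: 1.88
eef_pos: [439.6, -257.2, 263.0]
tcp_rot: [3.141, -0.0, 0.694]
ft_force: [0.2, -1.0, -0.3]
opening: 0.344
grip_force: 0.0
```

Emit:
send_rows(series="0 0 0 0 0 1;0 0 0 0 0 1;0 0 0 0 0 1;0 0 0 0 0 0.5;0 0 0 0 0 0")

```text
t: 2.5
eef_pos: [439.5, -257.3, 262.9]
tcp_rot: [3.141, -0.001, 0.089]
ft_force: [-0.6, 0.8, 0.6]
opening: 0.34
grip_force: 0.0
```

```bash
cat > go.py <<'E'
import sys
from h import *
def go(x,y,z,yaw=None):
    s=env.state(); R=Ro.from_euler('xyz',s['tcp_rot']); d=R.inv().apply(np.array([x,y,z])-s['eef_pos'])
    ty=R.apply([0,1,0]); 
    print('pos',s['eef_pos'].round(1),'rot',s['tcp_rot'].round(4),'tool-y ang',np.degrees(np.arctan2(ty[1],ty[0])).round(2),'j',s['joints'].round(2)[[0,5]],'op',round(s['opening'],3),'grip',round(s['grip_force'],1),'t',s['t'],'rows60',(d/60).round(3))
if __name__=='__main__': go(*map(float,sys.argv[1:4]))
E
python3 go.py 437.8 -151.8 150
```

```text
pos [ 439.5 -257.3  262.9] rot [ 3.141e+00 -8.000e-04  8.930e-02] tool-y ang -84.89 j [-0.66  0.82] op 0.34 grip 0.0 t 2.5 rows60 [ 0.127 -1.756  1.88 ]
```

Emit:
send_rows(series="0.03 -0.44 0.47 0 0 0;0.03 -0.44 0.47 0 0 0;0.03 -0.44 0.47 0 0 0;0.03 -0.44 0.47 0 0 0;0 0 0 0 0 0")

```text
t: 3.12
eef_pos: [436.7, -150.5, 148.5]
tcp_rot: [-3.14, 0.003, 0.092]
ft_force: [1.0, 0.2, 0.8]
opening: 0.342
grip_force: 0.0
```

```bash
python3 go.py 437.8 -151.8 101
```

```text
pos [ 436.7 -150.5  148.5] rot [-3.1399e+00  2.6000e-03  9.1900e-02] tool-y ang -84.73 j [-0.48  1.  ] op 0.342 grip 0.0 t 3.125 rows60 [0.019 0.025 0.792]
```

Emit:
send_rows(series="0.01 0.01 0.4 0 0 0;0.01 0.01 0.3 0 0 0;0 0 0.1 0 0 0;0 0 0 0 0 0")

```text
t: 3.62
eef_pos: [438.6, -153.7, 102.0]
tcp_rot: [3.141, -0.001, 0.088]
ft_force: [-0.1, 0.2, 0.7]
opening: 0.338
grip_force: 0.0
```

Emit:
send_rows(series="0 0 0 0 0 0;0 0 0 0 0 0;0 0 0 0 0 0;0 0 0 0 0 0", fingers=0)

```text
t: 4.12
eef_pos: [438.5, -153.4, 101.9]
tcp_rot: [3.141, -0.001, 0.087]
ft_force: [-0.8, -0.6, 6.5]
opening: 0.185
grip_force: 30.0
```

Emit:
send_rows(series="0 0 -0.4 0 0 0;0 0 -0.8 0 0 0;0 0 -0.8 0 0 0;0 0 0 0 0 0")

```text
t: 4.62
eef_pos: [439.0, -153.5, 224.3]
tcp_rot: [3.138, -0.005, 0.087]
ft_force: [0.1, 0.2, -0.8]
opening: 0.181
grip_force: 30.0
```

```bash
python3 go.py 565 -140 225; python3 -c "
from h import *
c=cam('wrist'); save(c,'w2.png'); P=cloud(c); m=(P[...,2]>125)&(P[...,2]<134)&(P[...,0]>530)
q=P[m]; print(m.sum(),np.percentile(q,1,0),np.percentile(q,99,0))"
```

```text
pos [ 439.  -153.5  224.3] rot [ 3.1384 -0.0052  0.0875] tool-y ang -84.99 j [-0.48  1.  ] op 0.181 grip 30.0 t 4.625 rows60 [ 2.112e+00 -4.100e-02 -1.000e-03]
3707 [ 535.44348396 -186.71819252  125.45445271] [592.13733512 -27.35727061 130.28400767]
```

View pics/w2.png

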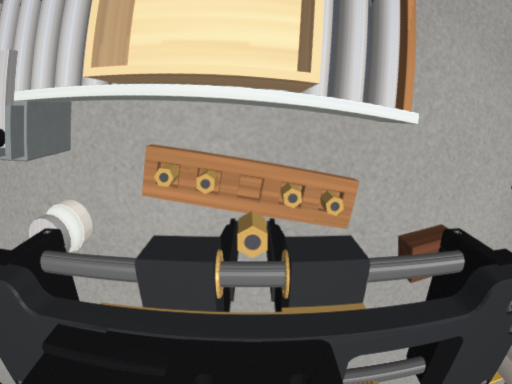

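The post is held at (252,235), with the middle pocket now empty. I'll carry it into the carton.

Emit:
send_rows(series="0.7 -0.02 0 0 0 0;0.7 -0.02 0 0 0 0;0.7 0 0 0 0 0;0 0 0 0 0 0")

```text
t: 5.18
eef_pos: [564.4, -139.4, 219.3]
tcp_rot: [-3.141, 0.002, 0.089]
ft_force: [-0.2, 0.3, -0.6]
opening: 0.178
grip_force: 30.0
```

Emit:
send_rows(series="0 0 0.5 0 0 0;0 0 0.4 0 0 0;0 0 0.07 0 0 0;0 0 0 0 0 0")

```text
t: 5.68
eef_pos: [563.2, -140.1, 162.8]
tcp_rot: [-3.142, -0.001, 0.087]
ft_force: [6.1, 0.3, -4.2]
opening: 0.184
grip_force: 30.0
```

Emit:
send_rows(series="0 0 0 0 0 0;0 0 0 0 0 0;0 0 -0.5 0 0 0;0 0 -0.6 0 0 0;0 0 0 0 0 0", fingers=0.34)

```text
t: 6.3
eef_pos: [563.8, -140.1, 231.7]
tcp_rot: [3.14, -0.004, 0.087]
ft_force: [-0.9, 0.2, -1.4]
opening: 0.345
grip_force: 0.0
```

```bash
python3 go.py 442.8 -107.6 200
```

```text
pos [ 563.8 -140.1  231.7] rot [ 3.1398 -0.0036  0.0872] tool-y ang -85.0 j [-0.36  1.13] op 0.345 grip 0.0 t 6.3 rows60 [-1.964 -0.716  0.52 ]
```

Emit:
send_rows(series="0 0 0 0 0 0.5;-0.67 -0.18 0 0 0 0;-0.67 -0.18 0 0 0 0;-0.67 -0.18 0.5 0 0 0;0 0 0.6 0 0 0")

```text
t: 6.92
eef_pos: [440.3, -106.6, 162.9]
tcp_rot: [-3.141, 0.001, -0.0]
ft_force: [1.2, -0.2, -0.5]
opening: 0.34
grip_force: 0.0
```

Emit:
send_rows(series="0 0 0 0 0 0;0 0 0 0 0 0")

```text
t: 7.18
eef_pos: [443.4, -107.7, 163.8]
tcp_rot: [3.142, -0.0, -0.0]
ft_force: [-0.4, 0.3, 0.6]
opening: 0.341
grip_force: 0.0
```

```bash
python3 go.py 442.8 -107.6 102
```

```text
pos [ 443.4 -107.7  163.8] rot [ 3.1416e+00 -1.0000e-04 -0.0000e+00] tool-y ang -90.0 j [-0.38  1.19] op 0.341 grip 0.0 t 7.175 rows60 [-9.000e-03 -1.000e-03  1.029e+00]
```

Emit:
send_rows(series="0 0 0.5 0 0 0;0 0 0.4 0 0 0;0 0 0.13 0 0 0;0 0 0 0 0 0")

```text
t: 7.68
eef_pos: [443.4, -107.6, 101.9]
tcp_rot: [3.141, -0.0, 0.0]
ft_force: [0.4, -0.9, 0.6]
opening: 0.342
grip_force: 0.0
```

Emit:
send_rows(series="0 0 0 0 0 0;0 0 0 0 0 0;0 0 0 0 0 0;0 0 0 0 0 0", fingers=0)

```text
t: 8.18
eef_pos: [443.3, -107.6, 102.1]
tcp_rot: [3.141, -0.001, -0.0]
ft_force: [-0.6, -0.0, 7.6]
opening: 0.184
grip_force: 30.0
```

Emit:
send_rows(series="0 0 -0.5 0 0 0;0 0 -0.8 0 0 0;0 0 -0.75 0 0 0;0 0 0 0 0 0")

```text
t: 8.68
eef_pos: [443.7, -107.7, 227.2]
tcp_rot: [3.139, -0.006, 0.0]
ft_force: [-0.9, -0.4, -1.2]
opening: 0.186
grip_force: 30.0
```

Emit:
send_rows(series="0.65 0.14 0 0 0 0;0.65 0.14 0 0 0 0;0.65 0.14 0 0 0 0;0.6 0.12 0 0 0 0;0 0 0 0 0 0")

```text
t: 9.3
eef_pos: [597.2, -140.1, 222.5]
tcp_rot: [-3.141, 0.001, 0.0]
ft_force: [-0.3, 1.2, -0.3]
opening: 0.18
grip_force: 30.0
```

```bash
python3 go.py 595 -140 163;  python3 -c "
from h import *
c=cam('side'); save(c,'s2.png'); P=cloud(c); m=(P[...,2]>124)&(P[...,2]<134)&(P[...,0]>530)&(P[...,0]<660)&(P[...,1]>-300)
q=P[m]; print(m.sum(),np.percentile(q,1,0),np.percentile(q,99,0))"
```

```text
pos [ 597.2 -140.1  222.5] rot [-3.1411e+00  1.2000e-03  2.0000e-04] tool-y ang -89.99 j [-0.34  1.23] op 0.18 grip 30.0 t 9.3 rows60 [-0.035 -0.002  0.991]
378 [ 542.10167845 -187.97508721  124.10484664] [658.12550619 -26.78613648 131.72723519]
```

Emit:
send_rows(series="-0.02 0 0.5 0 0 0;0 0 0.4 0 0 0;0 0 0.08 0 0 0;0 0 0 0 0 0")

```text
t: 9.85
eef_pos: [594.0, -139.7, 165.3]
tcp_rot: [-3.141, 0.001, 0.0]
ft_force: [-0.3, 0.2, -0.1]
opening: 0.183
grip_force: 30.0
```

Emit:
send_rows(series="0 0 0 0 0 0;0 0 0 0 0 0;0 0 -0.5 0 0 0;0 0 -0.6 0 0 0;0 0 0 0 0 -1", fingers=0.34)

```text
t: 10.48
eef_pos: [595.4, -140.1, 234.7]
tcp_rot: [3.139, -0.004, 0.178]
ft_force: [-0.8, 0.8, -1.3]
opening: 0.34
grip_force: 0.0
```

Emit:
send_rows(series="0 0 0 0 0 -0.2;0 0 0 0 0 0")

```text
t: 10.72
eef_pos: [594.6, -139.8, 231.4]
tcp_rot: [-3.141, 0.001, 0.207]
ft_force: [0.9, 0.3, -0.1]
opening: 0.34
grip_force: 0.0
```

```bash
python3 go.py 435.6 -194.3 160
```

```text
pos [ 594.6 -139.8  231.4] rot [-3.1413e+00  5.0000e-04  2.0680e-01] tool-y ang -78.15 j [-0.34  1.02] op 0.34 grip 0.0 t 10.725 rows60 [-2.779  0.345  1.191]
```

Emit:
send_rows(series="-0.7 0.085 0 0 0 0;-0.7 0.085 0 0 0 0;-0.7 0.085 0 0 0 0;-0.68 0.09 0.5 0 0 0;0 0 0.69 0 0 0")

```text
t: 11.35
eef_pos: [434.3, -195.5, 160.3]
tcp_rot: [3.141, -0.001, 0.205]
ft_force: [0.6, -1.1, 0.2]
opening: 0.341
grip_force: 0.0
```

Emit:
send_rows(series="0 0 0 0 0 0;0 0 0 0 0 0")

```text
t: 11.6
eef_pos: [436.6, -194.9, 161.0]
tcp_rot: [3.141, -0.0, 0.209]
ft_force: [0.2, -0.3, -0.3]
opening: 0.342
grip_force: 0.0
```

```bash
python3 go.py 435.6 -194.3 102
```

```text
pos [ 436.6 -194.9  161. ] rot [ 3.1413e+00 -4.0000e-04  2.0870e-01] tool-y ang -78.04 j [-0.56  0.8 ] op 0.342 grip 0.0 t 11.6 rows60 [-0.014 -0.013  0.983]
```

Emit:
send_rows(series="0 0 0.5 0 0 0;0 0 0.4 0 0 0;0 0 0.08 0 0 0;0 0 0 0 0 0")

```text
t: 12.1
eef_pos: [436.5, -194.9, 102.3]
tcp_rot: [3.141, -0.001, 0.21]
ft_force: [1.3, -0.0, 0.8]
opening: 0.34
grip_force: 0.0
```

Emit:
send_rows(series="0 0 0 0 0 0;0 0 0 0 0 0;0 0 0 0 0 0;0 0 0 0 0 0", fingers=0)

```text
t: 12.6
eef_pos: [436.2, -194.9, 102.1]
tcp_rot: [3.141, -0.001, 0.209]
ft_force: [-0.9, -0.4, 8.1]
opening: 0.186
grip_force: 30.0
```

Emit:
send_rows(series="0 0 -0.5 0 0 0;0 0 -0.8 0 0 0;0 0 -0.75 0 0 0;0 0 0 0 0 0")

```text
t: 13.1
eef_pos: [436.6, -195.1, 227.3]
tcp_rot: [3.138, -0.004, 0.21]
ft_force: [-0.1, 1.1, -1.2]
opening: 0.185
grip_force: 30.0
```

Emit:
send_rows(series="0.65 -0.05 0 0 0 0;0.65 -0.05 0 0 0 0;0.65 -0.05 0 0 0 0;0.65 -0.05 0 0 0 0;0.65 -0.05 0 0 0 0")

```text
t: 13.72
eef_pos: [624.4, -139.1, 222.9]
tcp_rot: [-3.141, 0.002, 0.209]
ft_force: [-0.7, 0.3, -1.2]
opening: 0.185
grip_force: 30.0
```

Emit:
send_rows(series="0 0 0 0 0 0")

```text
t: 13.85
eef_pos: [624.8, -138.6, 222.4]
tcp_rot: [-3.141, 0.001, 0.211]
ft_force: [-1.1, -0.3, -1.0]
opening: 0.182
grip_force: 30.0
```

```bash
python3 go.py 625 -140 163;  python3 -c "
from h import *
c=cam('side'); save(c,'s3.png'); P=cloud(c); m=(P[...,2]>124)&(P[...,2]<134)&(P[...,0]>530)&(P[...,0]<660)&(P[...,1]>-300)
q=P[m]; print(m.sum(),np.percentile(q,1,0),np.percentile(q,99,0))"
```

```text
pos [ 624.8 -138.6  222.4] rot [-3.1408e+00  1.2000e-03  2.1110e-01] tool-y ang -77.91 j [-0.32  1.04] op 0.182 grip 30.0 t 13.85 rows60 [-0.001  0.024  0.991]
391 [ 542.54114254 -189.23913727  124.27239459] [657.4454523  -27.24916054 131.81729513]
```

View pics/s3.png

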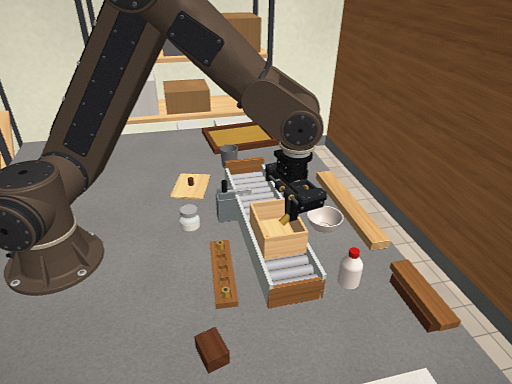

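The third post is over the carton at (291,205). Two remain in the tray at its end pockets.

Emit:
send_rows(series="0 0.02 0.5 0 0 0;0 0 0.4 0 0 0;0 0 0.09 0 0 0;0 0 0 0 0 0")

```text
t: 14.4
eef_pos: [623.0, -141.0, 164.8]
tcp_rot: [-3.141, 0.001, 0.209]
ft_force: [-0.4, -0.5, -0.8]
opening: 0.179
grip_force: 30.0
```

Emit:
send_rows(series="0 0 0 0 0 0;0 0 0 0 0 0;0 0 -0.5 0 0 0;0 0 -0.6 0 0 0;0 0 0 0 0 -0.6", fingers=0.34)

```text
t: 15.02
eef_pos: [624.5, -140.9, 234.4]
tcp_rot: [3.138, -0.004, 0.316]
ft_force: [0.6, -0.3, -0.4]
opening: 0.34
grip_force: 0.0
```

Emit:
send_rows(series="0 0 0 0 0 0;0 0 0 0 0 0")

```text
t: 15.28
eef_pos: [623.7, -140.7, 230.8]
tcp_rot: [-3.141, 0.0, 0.312]
ft_force: [-0.9, 0.3, 0.0]
opening: 0.341
grip_force: 0.0
```

```bash
python3 go.py 430.9 -238.3 160; python3 -c "
from h import *
c=cam('wrist'); save(c,'w3.png')"
```

```text
pos [ 623.7 -140.7  230.8] rot [-3.1413e+00  4.0000e-04  3.1210e-01] tool-y ang -72.12 j [-0.33  0.93] op 0.341 grip 0.0 t 15.275 rows60 [-3.556  0.562  1.181]
```

Emit:
send_rows(series="-0.71 0.11 0 0 0 0;-0.71 0.11 0 0 0 0;-0.71 0.11 0 0 0 0;-0.71 0.11 0.2 0 0 0;-0.7 0.11 0.4 0 0 0")

```text
t: 15.95
eef_pos: [431.0, -238.4, 195.1]
tcp_rot: [3.14, -0.001, 0.313]
ft_force: [-0.0, -0.5, 0.0]
opening: 0.337
grip_force: 0.0
```

Emit:
send_rows(series="0 0 0.58 0 0 0;0 0 0 0 0 0;0 0 0 0 0 0")

```text
t: 16.32
eef_pos: [432.6, -237.8, 160.9]
tcp_rot: [3.141, -0.0, 0.314]
ft_force: [0.2, -0.2, -0.0]
opening: 0.34
grip_force: 0.0
```

```bash
python3 go.py 430.9 -238.3 102
```

```text
pos [ 432.6 -237.8  160.9] rot [ 3.1412e+00 -3.0000e-04  3.1420e-01] tool-y ang -72.0 j [-0.64  0.62] op 0.34 grip 0.0 t 16.325 rows60 [-0.029 -0.002  0.982]
```

Emit:
send_rows(series="-0.02 0 0.5 0 0 0;0 0 0.4 0 0 0;0 0 0.08 0 0 0;0 0 0 0 0 0")

```text
t: 16.82
eef_pos: [431.4, -238.2, 102.3]
tcp_rot: [3.141, -0.001, 0.315]
ft_force: [-0.1, 1.1, -0.4]
opening: 0.34
grip_force: 0.0
```

Emit:
send_rows(series="0 0 0 0 0 0;0 0 0 0 0 0;0 0 0 0 0 0;0 0 0 0 0 0", fingers=0)

```text
t: 17.32
eef_pos: [431.2, -238.3, 102.1]
tcp_rot: [3.14, -0.001, 0.314]
ft_force: [-0.1, 0.3, 8.3]
opening: 0.185
grip_force: 30.0
```

Emit:
send_rows(series="0 0 -0.5 0 0 0;0 0 -0.8 0 0 0;0 0 -0.75 0 0 0;0 0 0 0 0 0")

```text
t: 17.82
eef_pos: [431.5, -238.5, 227.3]
tcp_rot: [3.137, -0.003, 0.314]
ft_force: [0.4, -0.7, -1.3]
opening: 0.182
grip_force: 30.0
```

Emit:
send_rows(series="0.61 -0.36 0 0 0 0;0.61 -0.36 0 0 0 0;0.61 -0.36 0 0 0 0;0.61 -0.36 0 0 0 0;0.59 -0.37 0 0 0 0")

```text
t: 18.45
eef_pos: [569.9, -77.7, 222.9]
tcp_rot: [-3.14, 0.004, 0.314]
ft_force: [-0.2, -0.1, -0.8]
opening: 0.182
grip_force: 30.0
```

Emit:
send_rows(series="0 0 0 0 0 0")

```text
t: 18.58
eef_pos: [570.9, -76.9, 223.0]
tcp_rot: [-3.141, 0.001, 0.317]
ft_force: [-0.3, -0.6, -1.7]
opening: 0.182
grip_force: 30.0
```

```bash
python3 go.py 570 -78 163;  python3 -c "
from h import *
c=cam('side'); save(c,'s4.png'); P=cloud(c); m=(P[...,2]>124)&(P[...,2]<134)&(P[...,0]>530)&(P[...,0]<660)&(P[...,1]>-300)
q=P[m]; print(m.sum(),np.percentile(q,1,0),np.percentile(q,99,0))"
```

```text
pos [570.9 -76.9 223. ] rot [-3.1406e+00  1.1000e-03  3.1690e-01] tool-y ang -71.84 j [-0.25  1.01] op 0.182 grip 30.0 t 18.575 rows60 [-0.019  0.015  0.999]
402 [ 542.87686776 -183.529529    124.09587958] [657.69837621 -22.28102519 131.97304788]
```

Emit:
send_rows(series="0 0 0.5 0 0 0;0 0 0.4 0 0 0;0 0 0.09 0 0 0;0 0 0 0 0 0")

```text
t: 19.12
eef_pos: [570.3, -79.9, 164.2]
tcp_rot: [3.141, -0.001, 0.313]
ft_force: [4.7, 0.1, -3.5]
opening: 0.184
grip_force: 30.0
```

Emit:
send_rows(series="0 0 0 0 0 0;0 0 0 0 0 0;0 0 -0.5 0 0 0;0 0 -0.6 0 0 0;0 0 0 0 0 -0.7", fingers=0.34)

```text
t: 19.75
eef_pos: [570.5, -79.1, 233.5]
tcp_rot: [3.139, -0.003, 0.438]
ft_force: [0.5, 0.3, -0.9]
opening: 0.344
grip_force: 0.0
```

Emit:
send_rows(series="0 0 0 0 0 0;0 0 0 0 0 0")

```text
t: 20.0
eef_pos: [569.9, -78.8, 230.6]
tcp_rot: [-3.141, 0.001, 0.434]
ft_force: [-0.9, -0.4, 0.8]
opening: 0.34
grip_force: 0.0
```

```bash
python3 go.py 446.2 -65.4 160; python3 -c "
from h import *
c=cam('side'); save(c,'s4.png'); P=cloud(c); m=(P[...,2]>124)&(P[...,2]<134)&(P[...,0]>530)&(P[...,0]<660)&(P[...,1]>-300)
q=P[m]; print(m.sum(),np.percentile(q,1,0),np.percentile(q,99,0))"
```

```text
pos [569.9 -78.8 230.6] rot [-3.1411e+00  7.0000e-04  4.3370e-01] tool-y ang -65.15 j [-0.25  0.88] op 0.34 grip 0.0 t 20.0 rows60 [-1.776 -1.068  1.179]
422 [ 536.03446027 -186.60404111  124.3137617 ] [651.16472641 -25.55944791 131.70890718]
```

Emit:
send_rows(series="-0.6 -0.36 0 0 0 0;-0.6 -0.36 0 0 0 0;-0.58 -0.35 0 0 0 0;0 0 0.6 0 0 0;0 0 0.58 0 0 0")

```text
t: 20.68
eef_pos: [446.1, -65.7, 159.7]
tcp_rot: [3.141, -0.001, 0.435]
ft_force: [0.6, -0.7, -0.3]
opening: 0.34
grip_force: 0.0
```

Emit:
send_rows(series="0 0 0 0 0 0;0 0 0 0 0 0")

```text
t: 20.92
eef_pos: [446.6, -65.7, 160.9]
tcp_rot: [3.141, -0.0, 0.436]
ft_force: [0.7, -0.7, 0.7]
opening: 0.339
grip_force: 0.0
```

```bash
python3 go.py 446.2 -65.4 102
```

```text
pos [446.6 -65.7 160.9] rot [ 3.1414e+00 -2.0000e-04  4.3580e-01] tool-y ang -65.03 j [-0.29  0.84] op 0.339 grip 0.0 t 20.925 rows60 [-0.004 -0.008  0.981]
```

Emit:
send_rows(series="0 0 0.5 0 0 0;0 0 0.4 0 0 0;0 0 0.08 0 0 0;0 0 0 0 0 0")

```text
t: 21.42
eef_pos: [446.7, -65.7, 102.3]
tcp_rot: [3.141, -0.001, 0.436]
ft_force: [0.8, -0.1, 0.1]
opening: 0.337
grip_force: 0.0
```

Emit:
send_rows(series="0 0 0 0 0 0;0 0 0 0 0 0;0 0 0 0 0 0;0 0 0 0 0 0", fingers=0)

```text
t: 21.92
eef_pos: [446.6, -65.7, 102.1]
tcp_rot: [3.141, -0.001, 0.436]
ft_force: [-0.7, -0.3, 8.5]
opening: 0.184
grip_force: 30.0
```

Emit:
send_rows(series="0 0 -0.5 0 0 0;0 0 -0.8 0 0 0;0 0 -0.75 0 0 0;0 0 0 0 0 0")

```text
t: 22.42
eef_pos: [447.0, -65.8, 227.2]
tcp_rot: [3.138, -0.004, 0.436]
ft_force: [-0.2, 0.1, -1.0]
opening: 0.183
grip_force: 30.0
```

Emit:
send_rows(series="0.6 0.34 0 0 0 0;0.6 0.34 0 0 0 0;0.6 0.34 0 0 0 0;0.6 0.33 0 0 0 0;0 0 0 0 0 0")

```text
t: 23.05
eef_pos: [612.5, -78.3, 222.4]
tcp_rot: [-3.141, 0.001, 0.437]
ft_force: [-1.6, -0.1, -0.7]
opening: 0.18
grip_force: 29.9
```

```bash
python3 go.py 612 -78 164;  python3 -c "
from h import *
c=cam('side'); save(c,'s5.png'); P=cloud(c); m=(P[...,2]>124)&(P[...,2]<134)&(P[...,0]>530)&(P[...,0]<660)&(P[...,1]>-300)
q=P[m]; print(m.sum(),np.percentile(q,1,0),np.percentile(q,99,0))"
```

```text
pos [612.5 -78.3 222.4] rot [-3.1408e+00  9.0000e-04  4.3660e-01] tool-y ang -64.99 j [-0.23  0.9 ] op 0.18 grip 29.9 t 23.05 rows60 [-0.004 -0.007  0.973]
427 [ 542.8259982  -191.01409566  124.06644842] [657.39215502 -30.33165239 131.92031421]
```

View pics/s5.png

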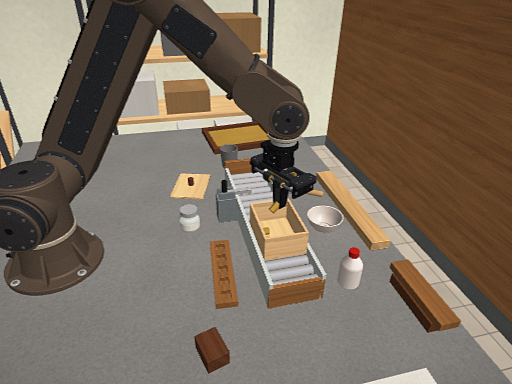

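Emit:
send_rows(series="0 0 0.5 0 0 0;0 0 0.4 0 0 0;0 0 0.07 0 0 0;0 0 0 0 0 0")

```text
t: 23.6
eef_pos: [610.7, -78.2, 166.4]
tcp_rot: [-3.141, 0.0, 0.436]
ft_force: [0.5, -0.3, -0.4]
opening: 0.181
grip_force: 29.9
```

Emit:
send_rows(series="0 0 0 0 0 0;0 0 0 0 0 0;0 0 -0.6 0 0 0;0 0 -0.8 0 0 0;0 0 -0.8 0 0 0", fingers=0.45)

```text
t: 24.22
eef_pos: [610.8, -78.1, 300.2]
tcp_rot: [3.141, -0.0, 0.436]
ft_force: [-0.1, 0.6, 0.2]
opening: 0.452
grip_force: 0.0
```

Emit:
send_rows(series="-0.7 -0.3 0 0 0 0;-0.7 -0.3 0 0 0 0;-0.7 -0.3 0 0 0 0;0 0 0 0 0 0;0 0 0 0 0 0")

```text
t: 24.85
eef_pos: [474.6, -82.7, 298.9]
tcp_rot: [3.14, -0.001, 0.436]
ft_force: [-0.1, -0.4, -0.8]
opening: 0.449
grip_force: 0.0
```

```bash
python3 go.py 400 180 290; python3 -c "
from h import *
c=cam('wrist'); save(c,'w4.png')
c=cam('side'); P=cloud(c); m=(P[...,2]>124)&(P[...,2]<134)&(P[...,0]>530)&(P[...,0]<660)&(P[...,1]>-300)
q=P[m]; print(m.sum(),np.percentile(q,1,0),np.percentile(q,99,0))"
```

```text
pos [474.6 -82.7 298.9] rot [ 3.1403e+00 -1.5000e-03  4.3610e-01] tool-y ang -65.01 j [-0.31  0.82] op 0.449 grip 0.0 t 24.85 rows60 [ 0.721 -4.494  0.144]
463 [ 542.55506052 -191.53456318  124.18661572] [657.80346117 -29.02358502 132.37083847]
```

View pics/w4.png

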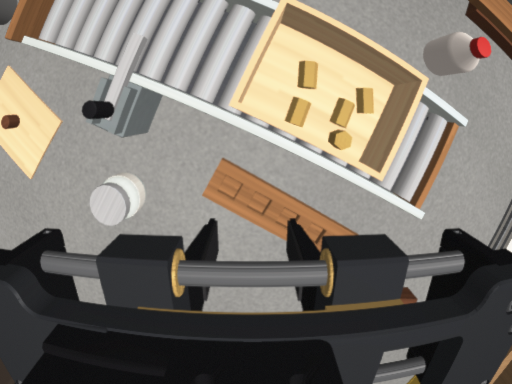

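All five posts are in the carton, at (308,74), (300,112), (343,112), (365,100) and (341,140). Now to the cover.

Emit:
send_rows(series="0 0 0 0 0 -1;0 0 0 0 0 -1;0 0 0 0 0 -1;0 0 0 0 0 -1;0 0 0 0 0 -1")

```text
t: 25.58
eef_pos: [474.8, -82.5, 297.9]
tcp_rot: [-3.141, -0.0, 1.315]
ft_force: [-0.0, -0.9, -1.2]
opening: 0.449
grip_force: 0.0
```

Emit:
send_rows(series="0 0 0 0 0 -1;0 0 0 0 0 -0.5;0 0 0 0 0 0;0.8 -0.3 0 0 0 0;0.8 -0.3 0 0 0 0")

```text
t: 26.2
eef_pos: [437.9, 14.3, 298.0]
tcp_rot: [-3.141, -0.0, 1.567]
ft_force: [0.5, 1.4, -0.3]
opening: 0.449
grip_force: 0.0
```

Emit:
send_rows(series="0.8 -0.2 0 0 0 0;0.8 -0.2 0 0 0 0;0.8 -0.2 0 0 0 0;0 0 0 0 0 0;0 0 0 0 0 0")

```text
t: 26.82
eef_pos: [402.3, 157.5, 298.2]
tcp_rot: [3.142, 0.0, 1.57]
ft_force: [-0.3, -0.4, 0.8]
opening: 0.45
grip_force: 0.0
```

```bash
python3 go.py 399 285 150; cat > cov.py <<'E'
from h import *
c=cam('wrist'); P=cloud(c); save(c,'w5.png')
z=P[...,2]; rng=(P[...,0]<500)&(P[...,0]>300)&(P[...,1]>190)&(P[...,1]<400)
hh=cv2.cvtColor(c['color'],cv2.COLOR_RGB2HSV)
m=(rng&(z>9)&(z<19)&(hh[...,1]>60)).astype(np.uint8); m=cv2.morphologyEx(m,cv2.MORPH_CLOSE,np.ones((25,25)))
n,lab,st,ce=cv2.connectedComponentsWithStats(m); i=1+st[1:,4].argmax(); 
ct=max(cv2.findContours((lab==i).astype(np.uint8),0,cv2.CHAIN_APPROX_NONE)[0],key=len)
w=onplane(c,ct[:,0],14)[:,:2].astype(np.float32); print('z',np.median(z[lab==i]),'rect',cv2.minAreaRect(w))
k=rng&(z>36)&(z<48); print('knob',k.sum(),P[k].mean(0).round(1),onplane(c,np.argwhere(k)[:,::-1].mean(0),42).round(1),P[k].min(0),P[k].max(0))
E
python3 cov.py
```

```text
pos [402.3 157.5 298.2] rot [3.1415e+00 2.0000e-04 1.5704e+00] tool-y ang -0.02 j [0.22 0.22] op 0.45 grip 0.0 t 26.825 rows60 [ 2.126 -0.056  2.469]
z nan rect ((399.693115234375, 305.69805908203125), (175.75296020507812, 120.22064971923828), 73.21837615966797)
knob 261 [399.1 297.4  40.3] [[399.2 297.   42. ]] [389.07473921 287.53518947  36.44954149] [409.99112762 308.17983081  42.68040878]
```

View pics/w5.png

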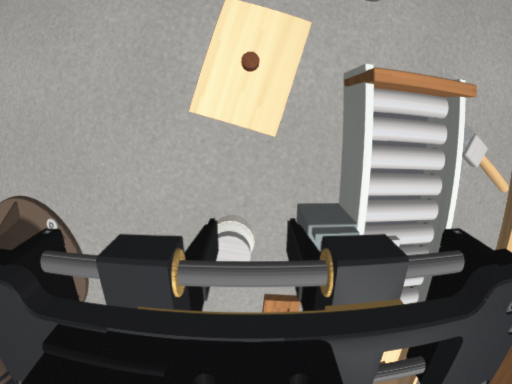

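The cover lies at (250,65), its knob at (250,61) and its long axis tilted roughly 15°. I'll fit the long edges by colour.

```bash
cat > cov.py <<'E'
from h import *
c=cam('wrist'); h=cv2.cvtColor(c['color'],cv2.COLOR_RGB2HSV)
m=((h[...,0]>8)&(h[...,0]<28)&(h[...,1]>60)&(h[...,2]>140)).astype(np.uint8); m[150:]=0; m[:,340:]=0
m=cv2.morphologyEx(m,cv2.MORPH_OPEN,np.ones((3,3)))
n,lab,st,ce=cv2.connectedComponentsWithStats(m); i=1+st[1:,4].argmax(); print(st[i])
ct=max(cv2.findContours((lab==i).astype(np.uint8),0,cv2.CHAIN_APPROX_NONE)[0],key=len)[:,0]
ct=ct[ct[:,1]>2]; w=onplane(c,ct,14)[:,:2].astype(np.float32); r=cv2.minAreaRect(w); print(r)
b=cv2.boxPoints(r)
for k in range(4):
    p,q=b[k],b[(k+1)%4]; d=(q-p)/np.linalg.norm(q-p); nrm=np.array([-d[1],d[0]]); s=(w-p)@d; L=np.linalg.norm(q-p)
    e=w[(abs((w-p)@nrm)<5)&(s>8)&(s<L-8)]
    if len(e)>10:
        vx,vy,x0,y0=cv2.fitLine(e,cv2.DIST_HUBER,0,.01,.01).ravel(); print('edge',round(L,1),len(e),'ang',np.degrees(np.arctan2(vy,vx))%180,x0,y0)
E
python3 cov.py
```

```text
[ 189    0  122  136 9804]
((399.3742980957031, 297.3544006347656), (159.64527893066406, 114.89000701904297), 72.81346130371094)
edge 114.9 75 ang 162.15067 379.7587 220.97308
edge 159.6 104 ang 72.78042 453.0788 279.05106
edge 114.9 58 ang 162.74898 433.28925 369.60687
edge 159.6 103 ang 72.76435 344.44766 311.75665
```

Emit:
send_rows(series="0 0 0 0 0 0.86;0 0 0 0 0 0.86;0.75 -0.25 0 0 0 0;0.75 -0.25 0.3 0 0 0;0.71 -0.23 0.5 0 0 0")

```text
t: 27.55
eef_pos: [400.4, 297.8, 250.3]
tcp_rot: [3.14, -0.002, 1.268]
ft_force: [1.0, -0.3, 0.4]
opening: 0.45
grip_force: 0.0
```

Emit:
send_rows(series="0 0 0.8 0 0 0;0 0 0.7 0 0 0;0 0 0 0 0 0;0 0 0 0 0 0")

```text
t: 28.05
eef_pos: [400.3, 296.8, 161.4]
tcp_rot: [3.141, -0.001, 1.269]
ft_force: [0.3, -0.1, 0.3]
opening: 0.448
grip_force: 0.0
```

```bash
python3 go.py 399.3 297.3 95.5
```

```text
pos [400.3 296.8 161.4] rot [ 3.1407e+00 -8.0000e-04  1.2691e+00] tool-y ang -17.28 j [0.51 0.81] op 0.448 grip 0.0 t 28.05 rows60 [ 0.002 -0.02   1.098]
```

Emit:
send_rows(series="0 -0.02 0.5 0 0 0;0 0 0.4 0 0 0;0 0 0.19 0 0 0;0 0 0 0 0 0;0 0 0 0 0 0")

```text
t: 28.68
eef_pos: [398.7, 297.6, 95.9]
tcp_rot: [3.14, -0.001, 1.27]
ft_force: [-1.1, 0.3, -0.4]
opening: 0.449
grip_force: 0.0
```

Emit:
send_rows(series="0 0 0 0 0 0;0 0 0 0 0 0;0 0 0 0 0 0;0 0 0 0 0 0", fingers=0)

```text
t: 29.18
eef_pos: [398.4, 297.6, 95.1]
tcp_rot: [3.141, -0.0, 1.271]
ft_force: [-0.3, -0.4, 5.0]
opening: 0.223
grip_force: 30.0
```

Emit:
send_rows(series="0 0 -0.2 0 0 0;0 0 -0.5 0 0 0;0 0 -0.8 0 0 0;0 0 -0.8 0 0 0;0 0 -0.5 0 0 0")

```text
t: 29.8
eef_pos: [398.0, 297.4, 265.6]
tcp_rot: [3.14, -0.002, 1.271]
ft_force: [0.0, 0.4, -2.2]
opening: 0.222
grip_force: 30.0
```

Emit:
send_rows(series="0 0 0 0 0 0;0 0 0 0 0 0")

```text
t: 30.05
eef_pos: [397.8, 297.2, 262.1]
tcp_rot: [-3.141, 0.001, 1.271]
ft_force: [-0.2, -0.1, -1.7]
opening: 0.227
grip_force: 30.0
```

```bash
python3 go.py 596 -110 280; python3 - <<'E'
from h import *
c=cam('side'); save(c,'s6.png'); P=cloud(c); m=(P[...,2]>124)&(P[...,2]<134)&(P[...,0]>530)&(P[...,0]<670)&(P[...,1]>-300)&(P[...,1]<80)
q=P[m]; print(m.sum(),np.percentile(q,1,0),np.percentile(q,99,0))
c=cam('scene'); P=cloud(c); m=(P[...,2]>124)&(P[...,2]<134)&(P[...,0]>530)&(P[...,0]<670)&(P[...,1]>-300)&(P[...,1]<80)
q=P[m]; print(m.sum(),np.percentile(q,1,0),np.percentile(q,99,0))
E
```

```text
pos [397.8 297.2 262.1] rot [-3.1408e+00  9.0000e-04  1.2706e+00] tool-y ang -17.2 j [0.51 0.81] op 0.227 grip 30.0 t 30.05 rows60 [-5.507  5.163 -0.298]
461 [ 542.49385874 -191.55133807  124.07915779] [657.76110769 -29.4329938  131.9827677 ]
398 [ 538.74144315 -189.48161768  124.09006075] [659.17122815 -30.49382196 131.4718442 ]
```

Emit:
send_rows(series="0 0 -0.2 0 0 -0.57;0 0 -0.2 0 0 -0.57;0 0 -0.2 0 0 -0.58;-0.3 0.1 0 0 0 0;-0.6 0.2 0 0 0 0")

```text
t: 30.78
eef_pos: [416.0, 243.4, 297.7]
tcp_rot: [-3.14, 0.001, 1.573]
ft_force: [0.6, -0.5, -1.4]
opening: 0.224
grip_force: 30.0
```

Emit:
send_rows(series="-0.8 0.3 0 0 0 0;-0.8 0.3 0 0 0 0;-0.8 0.3 0 0 0 0;-0.8 0.3 0 0 0 0;-0.8 0.3 0 0 0 0")

```text
t: 31.4
eef_pos: [506.5, 1.8, 297.7]
tcp_rot: [-3.14, -0.0, 1.571]
ft_force: [-0.1, 0.5, -0.9]
opening: 0.226
grip_force: 30.0
```

Emit:
send_rows(series="-0.8 0.3 0 0 0 0;-0.8 0.3 0 0 0 0;-0.8 0.3 0 0 0 0;-0.8 0.3 0 0 0 0;-0.8 0.3 0 0 0 0")

```text
t: 32.02
eef_pos: [596.5, -238.2, 297.2]
tcp_rot: [-3.139, -0.001, 1.571]
ft_force: [0.3, 0.3, -1.7]
opening: 0.226
grip_force: 30.0
```

Emit:
send_rows(series="-0.3 0 0 0 0 0;0 0 0 0 0 0;0 0 0 0 0 0")

```text
t: 32.4
eef_pos: [595.9, -253.2, 298.6]
tcp_rot: [-3.141, -0.001, 1.571]
ft_force: [-0.3, 0.7, -1.5]
opening: 0.221
grip_force: 30.0
```

```bash
python3 go.py 596 -110 280; python3 - <<'E'
from h import *
c=cam('wrist'); save(c,'w6.png'); P=cloud(c); ok=(P[...,0]>500)&(P[...,0]<700)&(P[...,1]>-300)&(P[...,1]<80)
m=ok&(P[...,2]>124)&(P[...,2]<134)
q=P[m]; print(m.sum(),np.percentile(q,1,0),np.percentile(q,99,0))
np.save('P6.npy',P)
E
```

```text
pos [ 595.9 -253.2  298.6] rot [-3.1408e+00 -7.0000e-04  1.5715e+00] tool-y ang 0.04 j [-0.5 -0.5] op 0.221 grip 30.0 t 32.4 rows60 [2.387 0.003 0.311]
1588 [ 540.91324208 -167.71236678  124.38232759] [655.8761989  -70.94415831 130.40346864]
```

View pics/w6.png

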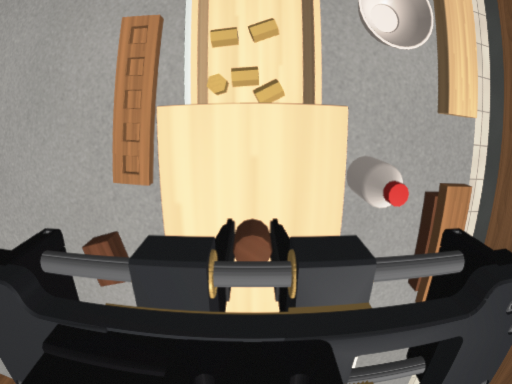

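The posts lie at rows 25-95, and the held cover spans columns 158-348 with its front edge at row 105. I'll measure the cover's yaw and x against the carton's walls.

```bash
cat > meas.py <<'E'
from h import *
def fl(p): 
    vx,vy,x0,y0=cv2.fitLine(p.astype(np.float32),cv2.DIST_HUBER,0,.01,.01).ravel(); return np.degrees(np.arctan2(vy,vx))%180,x0,y0
c=cam('wrist'); P=cloud(c); s=env.state(); zt=s['eef_pos'][2]-95.1+14; z=P[...,2]
print('zt',zt,s['eef_pos'])
# cover top in hand
m=abs(z-zt)<8
m[230:]=0; print('cover z med',np.nanmedian(z[m]))
L=[];Rr=[];F=[]
for v in range(0,225):
    u=np.where(m[v])[0]; u=u[(u>100)&(u<420)]
    if len(u)>120: L.append((u[0]-.5,v)); Rr.append((u[-1]+.5,v))
for u in range(175,335):
    v=np.where(m[:,u])[0]
    if len(v)>10: F.append((u,v[0]-.5))
W=lambda a,zz: onplane(c,np.array(a),zz)[:,:2]
for n,a in(('L',L[3:]),('R',Rr[3:]),('F',F)): 
    if len(a)>10: print('cover',n,len(a),fl(W(a,zt)),'tcp rel',np.median(W(a,zt),0)-s['eef_pos'][:2])
# carton rim z=130
m=(abs(z-129)<5)&(P[...,0]>500)&(P[...,0]<700)
L=[];Rr=[];F=[]
for v in range(0,384):
    u=np.where(m[v])[0]
    if len(u)>4 : L.append((u[0]-.5,v)); Rr.append((u[-1]+.5,v))
for a,n in((L,'L'),(Rr,'R')):
    if len(a)>10:
        w=W(a,130); g=abs(w[:,0]-np.median(w[:,0]))<4; print('carton',n,g.sum(),fl(w[g]),'range y',w[g,1].min(),w[g,1].max())
for u in range(150,360):
    v=np.where(m[:,u])[0]
    if len(v)>1: F.append((u,v[0]-.5))
if F:
    w=W(F,130); g=abs(w[:,1]-np.percentile(w[:,1],60))<4; print('carton F',g.sum(),fl(w[g]),'xr',w[g,0].min(),w[g,0].max())
E
python3 meas.py
```

```text
zt 217.96043975299912 [ 596.13340426 -253.1450902   299.06043975]
cover z med 216.4119771574097
cover L 118 (np.float32(90.087425), np.float32(538.6783), np.float32(-209.88818)) tcp rel [-57.44559124  44.43247505]
cover R 118 (np.float32(90.094315), np.float32(652.0122), np.float32(-209.06573)) tcp rel [55.87069365 44.47049025]
cover F 160 (np.float32(0.11112948), np.float32(585.3102), np.float32(-172.57614)) tcp rel [ 0.72172879 80.5905724 ]
carton L 105 (np.float32(89.74079), np.float32(541.09705), np.float32(-103.5271)) range y -168.53886996601483 -70.58144240577126
carton R 105 (np.float32(89.74559), np.float32(655.5288), np.float32(-121.524414)) range y -168.27885314932988 -70.04441150121109
carton F 15 (np.float32(0.22189377), np.float32(601.918), np.float32(-70.12475)) xr 541.7061641383294 655.4004674885831
```

Emit:
send_rows(series="0.4 0.03 0 0 0 0;0.5 0.02 0 0 0 0;0.4 0 0 0 0 0;0 0 0 0 0 0;0 0 0 0 0 0")

```text
t: 33.12
eef_pos: [599.3, -176.3, 299.1]
tcp_rot: [3.141, 0.0, 1.571]
ft_force: [0.2, -0.8, -1.0]
opening: 0.221
grip_force: 30.0
```

```bash
python3 meas.py; python3 go.py 599.1 -110 299
```

```text
zt 217.8320329771595 [ 599.28460209 -176.72258782  298.93203298]
cover z med 216.57624680709458
cover L 118 (np.float32(90.04688), np.float32(541.9407), np.float32(-133.15335)) tcp rel [-57.33131492  44.7485476 ]
cover R 118 (np.float32(90.082146), np.float32(655.4675), np.float32(-132.39563)) tcp rel [56.17372599 44.72084837]
cover F 160 (np.float32(0.086701356), np.float32(588.6594), np.float32(-95.806076)) tcp rel [ 0.93544603 80.94324928]
carton L 69 (np.float32(89.613396), np.float32(540.90076), np.float32(-61.275238)) range y -91.70588023592272 -29.384629237527832
carton R 69 (np.float32(89.845856), np.float32(655.2243), np.float32(-67.26594)) range y -91.77207613729789 -29.552324014213198
carton F 131 (np.float32(179.98726), np.float32(598.2141), np.float32(-29.249664)) xr 540.7536734749812 655.1082761376822
pos [ 599.3 -176.7  298.9] rot [3.1413e+00 2.0000e-04 1.5708e+00] tool-y ang 0.0 j [-0.39 -0.39] op 0.225 grip 30.0 t 33.175 rows60 [ 1.112e+00 -3.000e-03 -1.000e-03]
```

Emit:
send_rows(series="0.4 -0.01 0 0 0 0.03;0.5 0 0 0 0 0;0.21 0 0 0 0 0;0 0 0.5 0 0 0;0 0 0.4 0 0 0")

```text
t: 33.8
eef_pos: [598.9, -110.5, 244.1]
tcp_rot: [3.141, 0.0, 1.565]
ft_force: [0.1, 0.4, -2.1]
opening: 0.228
grip_force: 30.0
```

Emit:
send_rows(series="0 0 0.22 0 0 0;0 0 0 0 0 0;0 0 0 0 0 0")

```text
t: 34.17
eef_pos: [599.2, -110.3, 232.5]
tcp_rot: [3.14, 0.0, 1.565]
ft_force: [-1.1, -0.3, -0.9]
opening: 0.222
grip_force: 30.0
```

```bash
python3 go.py 598.7 -110.1 217; python3 - <<'E'
from h import *
c=cam('side'); b=cv2.resize(c['color'][170:290,200:360],None,fx=5,fy=5,interpolation=cv2.INTER_CUBIC); cv2.imwrite('pics/c7.png',b[:,:,::-1])
E
```

```text
pos [ 599.2 -110.3  232.5] rot [3.1403e+00 4.0000e-04 1.5653e+00] tool-y ang -0.31 j [-0.29 -0.28] op 0.222 grip 30.0 t 34.175 rows60 [ 0.003 -0.009  0.258]
```

View pics/c7.png

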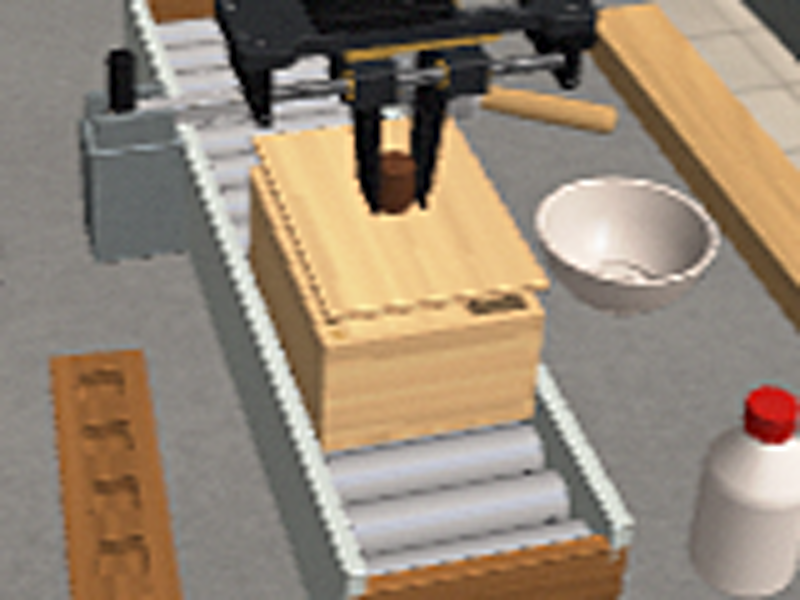

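```bash
cat > cs.py <<'E'
from h import *
c=cam('side')
P=cloud(c); m=(abs(P[...,2]-128)<4)&(P[...,0]>530)&(P[...,0]<670)&(P[...,1]<0)&(P[...,1]>-260)
print('rim',np.percentile(P[m],1,0).round(1),np.percentile(P[m],99,0).round(1))
z=env.state()['eef_pos'][2]-95.1+8
print('carton corners',onplane(c,[(265,239),(309,234)],130).round(1).tolist(),'cover',onplane(c,[(267,234),(309.6,227.6)],z).round(1).tolist())
a=np.array([[x,y,130.] for x,y in((540.9,-189.2),(655.2,-189.2))]+[[x,y,z] for x,y in((540.9,-189.2),(655.2,-189.2))])
q=a@c['R'].T+c['t']; print((q[:,:2]/q[:,2:]*c['f']+[c['cx'],c['cy']]).round(1).tolist())
E
python3 cs.py
```

```text
rim [ 542.6 -191.6  124.4] [656.5 -32.2 131.7]
carton corners [[543.3, -190.0, 130.0], [656.1, -196.0, 130.0]] cover [[547.7, -190.6, 145.5], [658.4, -190.2, 145.5]]
[[264.0, 238.9], [307.7, 232.4], [264.2, 234.0], [308.3, 227.5]]
```

Emit:
send_rows(series="0 -0.005 0.1 0 0 0;0 0 0.07 0 0 0;0 0 0 0 0 0;0 0 0 0 0 0")

```text
t: 34.78
eef_pos: [598.6, -109.9, 221.5]
tcp_rot: [3.141, 0.0, 1.566]
ft_force: [0.4, 0.7, -0.4]
opening: 0.225
grip_force: 30.0
```

Emit:
send_rows(series="0 0 0.05 0 0 0;0 0 0.03 0 0 0;0 0 0 0 0 0")

```text
t: 35.15
eef_pos: [598.6, -109.9, 217.2]
tcp_rot: [3.141, 0.0, 1.566]
ft_force: [-1.8, 0.2, 4.2]
opening: 0.227
grip_force: 30.0
```

Emit:
send_rows(series="0 0 0 0 0 0;0 0 0 0 0 0;0 0 -0.4 0 0 0;0 0 -0.6 0 0 0;0 0 0 0 0 0", fingers=0.45)

```text
t: 35.78
eef_pos: [599.2, -110.1, 279.0]
tcp_rot: [3.137, 0.001, 1.566]
ft_force: [-0.4, -0.1, 0.0]
opening: 0.453
grip_force: 0.0
```

Emit:
send_rows(series="0.84 -0.45 0 0 0 0;0.84 -0.45 0 0 0 0;0.84 -0.45 0 0 0 0;0.84 -0.45 0 0 0 0;0 0 0 0 0 0")

```text
t: 36.4
eef_pos: [489.8, 94.8, 276.2]
tcp_rot: [-3.14, -0.0, 1.569]
ft_force: [-0.0, -0.7, 0.8]
opening: 0.45
grip_force: 0.0
```

```bash
python3 go.py 489.7 91.8 189; cat > chk.py <<'E'
from h import *
c=cam('side'); P=cloud(c); z=P[...,2]; A=(P[...,0]>530)&(P[...,0]<670)&(P[...,1]<280)&(P[...,1]>-290)
m=A&(abs(z-136)<5)
print('top',m.sum(),np.percentile(P[m],1,0).round(1),np.percentile(P[m],99,0).round(1),'med z',np.median(z[m]).round(1))
q=P[m]; a=np.linalg.lstsq(np.c_[q[:,:2]-q[:,:2].mean(0),np.ones(len(q))],q[:,2],rcond=None)[0]; print('tilt',a.round(4))
m=A&(z>155)&(z<175); print('knob',m.sum(),P[m].mean(0).round(1) if m.any() else '')
m=A&(z>120)&(z<130); print('wall',m.sum(),np.percentile(P[m],1,0).round(1),np.percentile(P[m],99,0).round(1))
b=cv2.resize(c['color'][140:290,180:370],None,fx=4,fy=4,interpolation=cv2.INTER_CUBIC); cv2.imwrite('pics/c8.png',b[:,:,::-1])
E
python3 chk.py
```

```text
pos [489.8  94.8 276.2] rot [-3.1404e+00 -2.0000e-04  1.5695e+00] tool-y ang -0.08 j [0.06 0.06] op 0.45 grip 0.0 t 36.4 rows60 [-5.000e-02  1.000e-03  1.453e+00]
top 1544 [ 542.9 -191.1  132.1] [656.  -33.  138.2] med z 135.8
tilt [3.300000e-03 2.300000e-03 1.356664e+02]
knob 49 [ 599.3 -113.8  161.7]
wall 175 [ 542.5 -191.8  120.4] [655.8 -32.5 129.8]
```

View pics/c8.png

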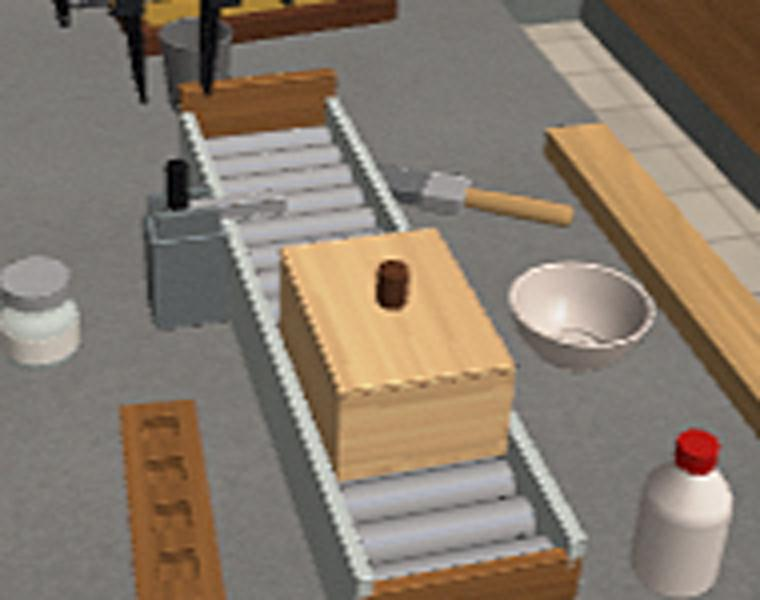

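The cover sits flush on the carton, its top at z≈136, level, with the edges coinciding. Now the bolt knob at (178,185).

Emit:
send_rows(series="-0.04 0 0.5 0 0 0;0 0 0.5 0 0 0;0 0 0.3 0 0 0;0 0 0.15 0 0 0;0 0 0 0 0 0")

```text
t: 37.08
eef_pos: [491.8, 89.3, 189.2]
tcp_rot: [-3.141, 0.0, 1.565]
ft_force: [-0.1, -0.1, -0.3]
opening: 0.447
grip_force: 0.0
```

Emit:
send_rows(series="0 0 0 0 0 0;0 0 0 0 0 0;0 0 0 0 0 0;0 0 0 0 0 0", fingers=0)

```text
t: 37.58
eef_pos: [490.2, 89.9, 189.9]
tcp_rot: [-3.138, 0.0, 1.566]
ft_force: [-8.3, 0.1, 7.1]
opening: 0.185
grip_force: 30.0
```

Emit:
send_rows(series="0 -0.2 0 0 0 0;0 -0.3 0 0 0 0;0 -0.25 0 0 0 0;0 -0.1 0 0 0 0;0 0 0 0 0 0")

```text
t: 38.2
eef_pos: [439.9, 89.9, 189.9]
tcp_rot: [3.141, 0.0, 1.566]
ft_force: [-0.7, -5.4, 4.0]
opening: 0.183
grip_force: 30.0
```

Emit:
send_rows(series="0 0 0 0 0 0;0 0 0 0 0 0;0 0 -0.5 0 0 0;0 0 -0.8 0 0 0;0 0 -0.8 0 0 0", fingers=0.4)

```text
t: 38.83
eef_pos: [440.2, 90.2, 316.9]
tcp_rot: [-3.141, -0.0, 1.566]
ft_force: [0.8, 1.1, -0.2]
opening: 0.398
grip_force: 0.0
```

```bash
python3 go.py 598 -240 300; cat > kn.py <<'E'
from h import *
for n in('side','scene'):
    c=cam(n); P=cloud(c); m=(P[...,2]>115)&(P[...,2]<145)&(P[...,0]>400)&(P[...,0]<520)&(P[...,1]>60)&(P[...,1]<125)
    print(n,m.sum(),P[m].mean(0).round(1) if m.any() else '',P[m].max(0).round() if m.any() else '')
E
python3 kn.py
```

```text
pos [440.2  90.2 316.9] rot [-3.1410e+00 -2.0000e-04  1.5656e+00] tool-y ang -0.3 j [0.05 0.06] op 0.398 grip 0.0 t 38.825 rows60 [-5.49   2.658  0.28 ]
side 53 [441.4  84.9 129.7] [451.  94. 141.]
scene 53 [444.   89.8 129.4] [452.  98. 140.]
```

Emit:
send_rows(series="0 0 0 0 0 -0.03;-0.7 0.33 0 0 0 0;-0.8 0.38 0 0 0 0;-0.8 0.38 0 0 0 0;-0.8 0.38 0 0 0 0", fingers=0.6)

```text
t: 39.55
eef_pos: [529.0, -97.4, 313.8]
tcp_rot: [-3.139, -0.001, 1.571]
ft_force: [0.7, 0.6, 0.3]
opening: 0.598
grip_force: 0.0
```

Emit:
send_rows(series="-0.8 0.38 0 0 0 0;-0.8 0.38 0 0 0 0;-0.75 0.35 0 0 0 0;0 0 0 0 0 0;0 0 0 0 0 0")

```text
t: 40.17
eef_pos: [595.0, -236.5, 313.9]
tcp_rot: [-3.139, -0.002, 1.571]
ft_force: [-0.3, 0.2, 1.4]
opening: 0.601
grip_force: 0.0
```

```bash
python3 go.py 597 -235 164; python3 chk.py
```

```text
pos [ 595.  -236.5  313.9] rot [-3.1391e+00 -1.5000e-03  1.5707e+00] tool-y ang -0.01 j [-0.48 -0.48] op 0.601 grip 0.0 t 40.175 rows60 [0.021 0.04  2.498]
top 1462 [ 542.8 -191.1  131.9] [656.1 -32.9 138.5] med z 135.7
tilt [3.30000e-03 2.70000e-03 1.35667e+02]
knob 29 [ 595.4 -113.7  161.7]
wall 177 [ 542.5 -191.9  120.2] [656.9 -32.6 129.6]
```

Now down behind the carton, then push.

Emit:
send_rows(series="0 0.03 0.7 0 0 0;0 0 0.8 0 0 0;0 0 0.7 0 0 0;0 0 0.25 0 0 0;0 0 0 0 0 0")

```text
t: 40.85
eef_pos: [597.2, -236.3, 168.7]
tcp_rot: [-3.141, -0.0, 1.571]
ft_force: [-0.4, 0.5, 0.3]
opening: 0.604
grip_force: 0.0
```

Emit:
send_rows(series="0.2 0 0 0 0 0;0.2 0 0 0 0 0;0.15 0 0 0 0 0;0.15 0 0 0 0 0;0.2 0 0 0 0 0")

```text
t: 41.48
eef_pos: [597.3, -182.3, 168.9]
tcp_rot: [3.141, 0.0, 1.571]
ft_force: [0.9, -0.5, 0.4]
opening: 0.597
grip_force: 0.3
```

Emit:
send_rows(series="0.2 0 0 0 0 0;0.2 0 0 0 0 0;0.2 0 0 0 0 0;0.2 0 0 0 0 0;0.2 0 0 0 0 0")

```text
t: 42.1
eef_pos: [597.2, -122.1, 168.6]
tcp_rot: [-3.142, -0.0, 1.571]
ft_force: [-0.9, -0.3, 0.7]
opening: 0.598
grip_force: 0.3
```

```bash
python3 go.py 597 60 164; python3 chk.py
```

```text
pos [ 597.2 -122.1  168.6] rot [-3.1415 -0.      1.5708] tool-y ang 0.0 j [-0.31 -0.31] op 0.598 grip 0.3 t 42.1 rows60 [ 3.034e+00 -3.000e-03  7.700e-02]
top 305 [ 542.8 -135.6  131.3] [643.5  46.3 140.2] med z 135.6
tilt [3.700000e-03 2.600000e-03 1.354413e+02]
knob 37 [ 606.5 -135.2  167.3]
wall 127 [ 542.7 -135.2  120.2] [657.4 -87.5 130. ]
```

Emit:
send_rows(series="0.2 0 0 0 0 0;0.2 0 0 0 0 0;0.2 0 0 0 0 0;0.2 0 0 0 0 0;0.2 0 0 0 0 0")

```text
t: 42.78
eef_pos: [597.2, -62.0, 168.7]
tcp_rot: [-3.142, -0.0, 1.571]
ft_force: [-0.9, -1.0, 0.5]
opening: 0.601
grip_force: 0.3
```

Emit:
send_rows(series="0.2 0 0 0 0 0;0.2 0 0 0 0 0;0.2 0 0 0 0 0;0.2 0 0 0 0 0;0.2 0 0 0 0 0")

```text
t: 43.4
eef_pos: [597.2, -2.1, 168.6]
tcp_rot: [3.142, 0.0, 1.571]
ft_force: [-0.1, -0.8, -0.7]
opening: 0.601
grip_force: 0.3
```

Emit:
send_rows(series="0.2 0 0 0 0 0;0.2 0 0 0 0 0;0.15 0 0 0 0 0;0.1 0 0 0 0 0;0.1 0 0 0 0 0")

```text
t: 44.02
eef_pos: [597.2, 42.4, 168.7]
tcp_rot: [3.141, 0.0, 1.571]
ft_force: [0.3, -0.7, 0.4]
opening: 0.6
grip_force: 0.3
```

Emit:
send_rows(series="0.1 0 0 0 0 0;0.1 0 0 0 0 0;0.1 0 0 0 0 0;0.1 0 0 0 0 0;0.1 0 0 0 0 0")

```text
t: 44.65
eef_pos: [597.2, 72.5, 168.6]
tcp_rot: [3.142, 0.0, 1.571]
ft_force: [-0.0, -1.2, 0.3]
opening: 0.598
grip_force: 0.3
```

```bash
python3 go.py 597 100 164; python3 chk.py
```

```text
pos [597.2  72.5 168.6] rot [3.1415 0.     1.5708] tool-y ang -0.0 j [0.01 0.01] op 0.598 grip 0.3 t 44.65 rows60 [ 0.458 -0.003  0.077]
top 247 [541.6  58.8 131.4] [653.2 152.4 139.3] med z 135.5
tilt [8.100000e-03 9.000000e-04 1.353872e+02]
knob 31 [605.6  59.2 166.2]
wall 99 [542.1  58.3 120.1] [653.7 115.4 129.9]
```

Emit:
send_rows(series="0.08 0 0 0 0 0;0.08 0 0 0 0 0;0.08 0 0 0 0 0;0.06 0 0 0 0 0;0.06 0 0 0 0 0")

```text
t: 45.32
eef_pos: [597.2, 94.0, 168.7]
tcp_rot: [3.142, 0.0, 1.571]
ft_force: [0.1, -0.2, 0.0]
opening: 0.603
grip_force: 0.3
```

Emit:
send_rows(series="0.05 0 0 0 0 0;0.05 0 0 0 0 0;0 0 0 0 0 0;0 0 0 0 0 0")

```text
t: 45.82
eef_pos: [597.2, 98.9, 168.7]
tcp_rot: [-3.141, 0.001, 1.571]
ft_force: [-0.7, -8.2, 0.4]
opening: 0.6
grip_force: 4.0
```

Emit:
send_rows(series="0.03 0 0 0 0 0;0 0 0 0 0 0;-0.1 0 0 0 0 0;-0.1 0 0 0 0 0;0 0 0 0 0 0")

```text
t: 46.45
eef_pos: [597.2, 89.3, 168.6]
tcp_rot: [3.142, -0.0, 1.57]
ft_force: [0.1, 0.8, 0.2]
opening: 0.599
grip_force: 0.0
```

Emit:
send_rows(series="0 0 -0.6 0 0 0;0 0 -0.8 0 0 0;0 0 -0.6 0 0 0;0 -0.8 0 0 0 0;0 -0.8 0 0 0 0", fingers=0.4)

```text
t: 47.08
eef_pos: [499.9, 89.8, 288.8]
tcp_rot: [3.141, -0.0, 1.571]
ft_force: [-0.9, -0.3, 0.8]
opening: 0.4
grip_force: 0.0
```

Emit:
send_rows(series="0 -0.8 0 0 0 0;0 -0.22 0 0 0 0;0 0 0 0 0 0;0 0 0 0 0 0")

```text
t: 47.58
eef_pos: [441.2, 89.6, 288.7]
tcp_rot: [3.141, -0.0, 1.571]
ft_force: [-0.6, -0.3, -0.5]
opening: 0.402
grip_force: 0.0
```

```bash
python3 go.py 440 90 189.5; python3 kn.py; python3 chk.py
```

```text
pos [441.2  89.6 288.7] rot [ 3.1407e+00 -1.0000e-04  1.5707e+00] tool-y ang -0.01 j [0.05 0.05] op 0.402 grip 0.0 t 47.575 rows60 [ 0.007 -0.022  1.653]
side 54 [441.5  84.8 129.5] [451.  96. 141.]
scene 55 [444.8  89.7 129.3] [452.  98. 141.]
top 783 [542.1 107.8 131.6] [655.5 268.5 138.4] med z 135.7
tilt [3.300000e-03 3.500000e-03 1.355968e+02]
knob 26 [598.4 185.  161. ]
wall 131 [541.7 106.6 120.2] [655.4 265.1 129.9]
```

View pics/c8.png

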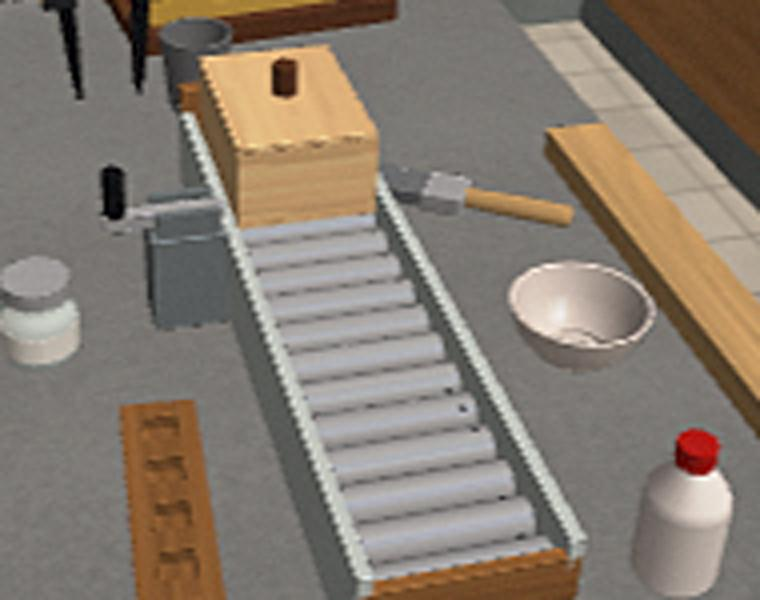

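The carton is home with its cover on, spanning y≈108-268. The bolt knob is at (113,192), drawn out. I'll grip the knob and push it in.

Emit:
send_rows(series="0 -0.01 0.6 0 0 0;0 0 0.6 0 0 0;0 0 0.3 0 0 0;0 0 0.15 0 0 0;0 0 0 0 0 0")

```text
t: 48.35
eef_pos: [439.6, 89.5, 189.4]
tcp_rot: [-3.141, 0.0, 1.571]
ft_force: [-0.4, 0.8, -0.1]
opening: 0.399
grip_force: 0.0
```

Emit:
send_rows(series="0 0 0 0 0 0;0 0 0 0 0 0;0 0 0 0 0 0;0 0 0 0 0 0", fingers=0)

```text
t: 48.85
eef_pos: [439.8, 89.5, 190.1]
tcp_rot: [3.14, -0.0, 1.571]
ft_force: [1.3, -0.6, 4.8]
opening: 0.184
grip_force: 30.0
```

Emit:
send_rows(series="0 0.2 0 0 0 0;0 0.3 0 0 0 0;0 0.23 0 0 0 0;0 0.1 0 0 0 0;0 0 0 0 0 0")

```text
t: 49.48
eef_pos: [489.8, 89.6, 190.1]
tcp_rot: [3.14, -0.0, 1.571]
ft_force: [1.2, 0.9, 5.3]
opening: 0.187
grip_force: 30.0
```

Emit:
send_rows(series="0 0.03 0 0 0 0;0 0 0 0 0 0;0 0 0 0 0 0")

```text
t: 49.85
eef_pos: [490.1, 89.6, 190.1]
tcp_rot: [-3.14, -0.0, 1.571]
ft_force: [-6.0, 0.7, 12.0]
opening: 0.183
grip_force: 30.0
```

Emit:
send_rows(series="0 0 0 0 0 0;0 0 0 0 0 0;0 0 -0.5 0 0 0;0 0 -0.8 0 0 0;0 0 -0.8 0 0 0", fingers=0.4)

```text
t: 50.48
eef_pos: [490.8, 89.5, 316.8]
tcp_rot: [-3.141, 0.0, 1.571]
ft_force: [0.9, 0.6, -0.3]
opening: 0.4
grip_force: 0.0
```

Emit:
send_rows(series="0 0 0 0 0 0;0 0 0 0 0 0;0 0 0 0 0 0;0 0 0 0 0 0")

```text
t: 50.98
eef_pos: [490.9, 89.5, 314.7]
tcp_rot: [-3.14, 0.0, 1.571]
ft_force: [0.8, 0.9, 0.6]
opening: 0.401
grip_force: 0.0
```

```bash
python3 kn.py; python3 chk.py
```

```text
side 55 [490.9  84.6 129.7] [499.  98. 142.]
scene 52 [494.8  90.5 129.8] [503.  99. 140.]
top 790 [541.9 107.8 131.8] [655.2 267.9 138.6] med z 135.7
tilt [2.500000e-03 3.300000e-03 1.355905e+02]
knob 26 [597.6 184.6 161.6]
wall 117 [541.8 107.2 120.1] [655.2 264.9 129.7]
```

View pics/c8.png

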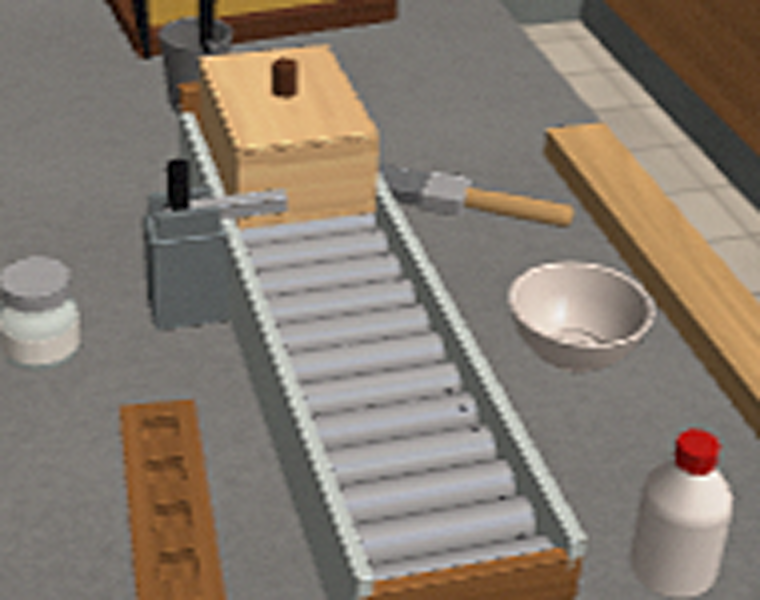

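The bolt is in behind the carton: its knob at (178,185) is back where it started. The carton is home with the cover flush, and the gripper is clear.

```bash
python3 -c "
from cell import env
print(env.job_done())"
```

```text
the job is handed in; nothing more can be done
None
```

I handed the job in after about 51 s of robot time; no verdict came back. My last checks showed all five posts packed, the cover seated flush, the carton home against the end stop and the bolt fully in behind it.

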